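# Lift the retaining ring off the sample turntable

## Task

The sample turntable has to come off for cleaning: take the hook pick from its rack, put its tip into the notch under the ring's end, and lift the split retaining ring up out of its groove in the spindle, feeling for its place with a light touch so that the hub is not scored, and without wrenching the ring. Leave the ring to the pick until it has come out of the groove; then stand the pick back in its slot in the rack, take the loose ring off the spindle and put it in the steel dish. Do not disturb the other things on the bench.

Things in the scene. Friction and masses are not known exactly. Their poses are not given: they have to be found in the camera images.
- turntable: Sample turntable, bolted down: white base 208 mm wide, aluminium disc 224 mm wide with its top 69 mm up, capped tubes round its rim up to 101 mm high. In its centre a brass hub sleeve 47 mm in diameter, 83 to 95 mm high, on a 68 mm flange; the steel spindle passes through it. Origin on the spindle axis at bench level; x points away from the gap in the ring, z up.
- ring_seat (a point): Point on the spindle axis at the top of the sleeve, 95 mm up, where the ring rests. From here up: the ring's groove (floor 41.4 mm in diameter), at 6.8 to 8.3 mm a shoulder 47 mm in diameter with a 45 degree underside, above it a cone that narrows by 14 mm to a pilot 34 mm in diameter, which ends at 38 mm. A notch cuts through sleeve and shoulder at one end of the ring.
- notch (a point): Middle of the notch's hard, blackened back wall (touch it with no more than a few N), 22.3 mm from the axis, 6 mm below the ring's underside. Seen from the axis the notch spans 140 to 180 degrees from the turntable's x towards its y (this point: 157); below the ring it is 12 mm deep; open outwards, and up through the shoulder. The wire's outer edge overhangs the back wall by 4.4 mm.
- ring: Split ring of 5.5 mm round spring wire, 53.5 mm over the outside, 42.5 mm inside, 30 g, with a 34 degree gap towards its own -x. Origin at its centre in the plane of its underside; the frame is that of its back, opposite to the gap. It starts seated in the groove, turned like the turntable within 3 degrees; sprung out, it lies loose on the cone, often tilted, its origin 5 to 10 mm higher.
- ring_end_a (a point): Centre of the wire near the end over the notch (24 mm from the ring's centre, 160 degrees from its x); 97.75 mm up at the start. Lifted with 3 to 12 N it springs over the shoulder; lifted on, to 26 mm in all, it brings the whole ring out. A tip not close to the notch's wall slips off the wire; past 20 mm of lift the end tucks in over the cone, and the tip must follow it inwards by 3 to 4 mm.
- pick: Hook pick in the rack, 60 g. Orange handle 22 mm (its x) by 12 mm (y), 64 to 130 mm above its origin; guard 28 x 24 mm, 60 to 64 mm; 5 mm square steel shank; below, a foot 5 mm wide, 3 mm thick, towards +x, its end 14 mm from the shank. Origin on the handle's axis where a straight foot's underside would be. Much used: the shank is bent, the tip up to 10 mm to +x or 7 mm to -x of its place.
- rack: Grey tool rack, fixed, 120 mm (x) by 62 mm (y), 72 mm high, origin at the centre of its underside. The pick's slot in the top plate (8 mm thick) runs from x = -46 to -3 mm and is 9 mm wide about y = 0; the pick stands in it hook towards the rack's +x, guard on the plate, origin 12 mm above the bench. The other slot, at x = 34 mm, holds the spatula.
- rack_slot (a point): Where the handle's axis passes the top plate when the pick stands in its slot: rack x = -34 mm, y = 0, 72 mm up. The pick has 2 mm of play there.
- dish: Round shallow steel dish, fixed, 156 mm over the rim, 18 mm high, flat floor about 95 mm across and 4 mm above the bench, flaring walls; origin at the centre of its underside.
- spatula: Spatula with round wooden handle standing in the rack's other slot (rack x = +34 mm), up to 130 mm high; to be left alone.
- amber_bottle: Amber reagent bottle, 68 mm diameter, 150 mm high, origin under its centre; to be left alone.
- salt_jar: Glass jar with white lid, 60 mm diameter, 85 mm high, origin under its centre; to be left alone.
- beaker: Glass beaker, 68 mm diameter, 75 mm high, origin under its centre; to be left alone.
- timer: Grey bench timer with a dial, 55 x 95 x 85 mm, origin under its centre; to be left alone.
- hub_cap: Black plastic cap of the turntable's hub, already taken off, 52 mm diameter, 24 mm high, origin under its centre; to be left alone.
- slide_box: Blue box 90 x 75 x 35 mm, origin under its centre; to be left alone.
Mind the look-alikes: they are no part of the job. Of the things shaped like the pick, the orange one is meant.

How it is judged:
By the outcome, as a careful person would: the job done as asked, in the order asked, and still so for the second after the job is handed in, with the robot touching nothing.
It also fails if it takes over 72 s, if anything falls off the work surface, if the arm or the gripper's body presses on something with over 40 N, if the wrist force passes 120 N, or if a joint passes its speed limit or range.

## Robot

A 7-joint arm with a two-finger parallel gripper is mounted at the origin on the work surface. World frame = base frame: x ahead of the robot, y to its left, z up, the work surface at z = 0. Lengths are in m, angles in rad, forces in N, time in s.
With the tool pointing down it reaches from about 0.425 to 0.925 m from the base axis. Payload 6.8 kg.
Tool frame: the origin (TCP) lies at the very end of the fingers, on their centre line; the grasp point (between the pads) lies 19 mm behind it; z points along the fingers, y is the line along which they close (so a half turn about z gives the same grasp; the last joint's range is limited). The gripper opens to 85 mm and grips with 20 to 120 N. Pads are 22 mm wide; open, the fingers measure 114 mm over their backs; the gripper's body (76 mm by 85 mm) begins 54 mm behind the grasp point. The pads swing forward as they close: fully open they stand 13 mm farther back than shut.
Start: joints at [1.157, 0.477, 0.022, 1.555, -0.011, 1.109, -0.083], TCP at [0.203, -0.644, 0.231] pointing down, gripper open.
Joint ranges: [-2.96, 2.96], [-0.34, 2.1], [-1.41, 1.46], [0.24, 2.44], [-1.37, 4.51], [0.17, 1.92], [-2.96, 2.96]. Speed limits (rad/s): [2.39, 2.39, 3.14, 3.14, 3.14, 3.14, 3.14].

## Interface

Orientations are given as a rotation vector (axis times angle).
In Python, from bench import r gives the robot as it stands.
- The arm moves only by the shell command python3 -m jog 'ROWS' [FORCE]. ROWS is JSON, a list of rows, each an object of numbers: "fingers": the finger opening in m, from 0 to 0.0854; "x", "y", "z": the shift along the tool's x, y, z in m; "rx", "ry", "rz": the turn, a rotation vector about the tool's x, y, z in degrees. In form: [{"fingers": .., "x": .., "y": .., "z": .., "rx": .., "ry": .., "rz": ..}, ...]. A call has 1 to 8 rows; each row shifts and turns the commanded pose from where the row before left it, along the tool's axes as they then stand; what a row does not reach is not made up. A row lasts 1/8 s, in which the tool goes at most 62.5 mm and 10.7 degrees, less where a joint would pass 70% of its speed; a pose out of reach is approached as far as the arm can. A call is refused whole if a number of a shift passes 0.0625 or a number of a turn 10.7, either way. A call with a gripper value outside its range is refused whole. The fingers move at their own pace and stop on an object; FORCE is the grip in N (left out, the last holds). Time passes only in rows, so rows that do not move let the fingers close. It gives the time, the measured TCP pose, the force, the opening and the grip force at its end, in the units of the state.
- r.get_obs(): the state, without advancing time (a new reading comes with each control period).
- r.grab_frame(name): name is "scene" or "side" or "wrist"; returns (picture, depth): 480x640x3 uint8, red, green, blue; 480x640 float32, m along the optical axis (not along the pixel's ray), 0 where there is no reading.
- r.get_calibration(name): a dict with "mtx" (3x3 intrinsics, pixels), "extrinsics" (4x4, takes a point from camera to world coordinates). Camera axes: x right, y down, z forward; pixel columns grow to the right and rows downward; lengths in m; the calibration is good to about 2 mm. A picture is of the moment at which its call begins: read the wrist's pose just before it. get_calibration takes no time and is no camera call; for the wrist camera it gives the pose at the moment of the call.
- r.hand_in(): hands the job in; it is judged then, once.
Trained networks look in the newest picture that a camera, given by its name, has taken for a name from the list of things; names that differ only in an ending like _2 or _b are one class to them, and where a whole thing is asked for, a point or a joint stands for the part that bears it (a point fixed in the world has none). Each returns a list of dicts, best first, with "score" (0 to 1); they miss things now and then, are a little off and sometimes report something else, mostly with a low value. They report only what shows in the picture. A call takes as long as a camera call. They do not tell look-alikes from the thing itself.
- r.search_frame(target, camera): "xyz" ([x, y, z] in m, in world coordinates, good to about 4 mm: the middle of the surface that is visible of it).
- r.landmark_of(target, camera): "xyz" ([x, y, z] in m, in world coordinates, good to about 4 mm: a listed point, or the origin of a listed thing).
The state is a dict: "clock": time; "joints": joint angles; "qvel": joint speeds; "tau": joint torques, N m; "tcp_pos": TCP position; "orientation": TCP orientation; "contact_force": force on the tool from outside, world axes, zero at the start; "moment": the same for the moment, N m; "grip_width": finger opening in m; "gripper_force": force on a finger pad.
Only numpy, scipy, OpenCV 4.12 (cv2) and the standard library are available. Lean on these libraries where they do the work, as an engineer would, in place of code of your own. Each camera call takes 0.05 s, during which the arm holds its last target. There are 200 camera calls.

## Working session

There is one attempt and no reset: what is moved stays moved. The work goes in short steps, Python scripts to look and compute and a shell command to move; the robot and the scene stay as the last step left them, time stands still between calls to the robot, and variables do not carry over. Pictures are saved under pics/ and viewed, at most 10 in all, crops included, and the job is handed in when it is done.

```bash
mkdir -p pics; ls; cat > h.py <<'E'
import numpy as np, cv2
from bench import r
from scipy.spatial.transform import Rotation as R
def snap(cam,fn=None,crop=None,scale=1):
    im,d=r.grab_frame(cam); c=r.get_calibration(cam)
    if fn:
        o=im[:,:,::-1]
        if crop: x0,y0,x1,y1=crop; o=o[y0:y1,x0:x1]
        o=cv2.resize(o,None,fx=scale,fy=scale,interpolation=cv2.INTER_CUBIC)
        cv2.imwrite('pics/'+fn,o)
    return im,d,np.array(c['mtx']),np.array(c['extrinsics'])
def world(d,K,T,u=None,v=None):
    vv,uu=np.mgrid[:480,:640]
    P=np.stack([(uu-K[0,2])/K[0,0]*d,(vv-K[1,2])/K[1,1]*d,d],-1)
    W=P@T[:3,:3].T+T[:3,3]
    return W
def proj(p,K,T):
    q=np.linalg.inv(T)@np.append(p,1); q=K@q[:3]; return q[:2]/q[2]
def st():
    o=r.get_obs(); Rm=R.from_rotvec(o['orientation']).as_matrix()
    return o,np.array(o['tcp_pos']),Rm
E
python3 - <<'E'
from h import *
o,p,Rm=st(); print(o['clock'],p,Rm.round(3).tolist())
for cam in ['scene','side']:
    snap(cam,cam+'1.png')
    print(cam, np.array(r.get_calibration(cam)['extrinsics']).round(3).tolist())
    for n in ['turntable','ring_seat','notch','ring','ring_end_a','pick','rack','rack_slot','dish','spatula']:
        print(n,[(np.round(a['xyz'],3).tolist(),round(a['score'],2)) for a in r.landmark_of(n,cam)])
E
```

```text
pics
0.0 [ 0.20300248 -0.64311699  0.23031137] [[0.954, 0.301, -0.001], [0.301, -0.954, 0.002], [-0.0, -0.002, -1.0]]
scene [[0.894, 0.29, -0.341, 0.985], [0.447, -0.616, 0.649, -0.821], [-0.021, -0.733, -0.68, 0.903], [0.0, 0.0, 0.0, 1.0]]
turntable [([0.613, -0.043, 0.002], 0.64)]
ring_seat [([0.617, -0.047, 0.098], 0.57)]
notch [([0.593, -0.035, 0.09], 0.62)]
ring [([0.621, -0.04, 0.096], 0.47), ([0.776, -0.22, 0.001], 0.44)]
ring_end_a [([0.418, -0.299, 0.072], 0.72)]
pick [([0.43, -0.403, 0.001], 0.56)]
rack [([0.452, -0.31, 0.002], 0.63)]
rack_slot [([0.417, -0.3, 0.072], 0.69)]
dish [([0.456, 0.264, -0.004], 0.92), ([0.375, 0.007, -0.002], 0.44)]
spatula []
side [[-0.804, -0.309, 0.508, 0.037], [-0.595, 0.4, -0.697, 0.686], [0.012, -0.863, -0.505, 0.619], [0.0, 0.0, 0.0, 1.0]]
turntable [([0.619, -0.047, 0.003], 0.67)]
ring_seat [([0.611, -0.043, 0.094], 0.68)]
notch [([0.594, -0.042, 0.091], 0.71), ([0.376, 0.009, 0.003], 0.19)]
ring [([0.618, -0.041, 0.097], 0.37)]
ring_end_a [([0.414, -0.306, 0.01], 0.7), ([0.593, -0.041, 0.097], 0.52)]
pick [([0.415, -0.306, 0.009], 0.82)]
rack [([0.449, -0.308, 0.004], 0.83), ([0.452, 0.262, -0.002], 0.37)]
rack_slot [([0.419, -0.305, 0.072], 0.76), ([0.376, 0.007, 0.004], 0.41)]
dish [([0.452, 0.261, -0.003], 0.96)]
spatula [([0.486, -0.313, 0.016], 0.71), ([0.455, 0.262, -0.001], 0.23)]
```

View pics/scene1.png

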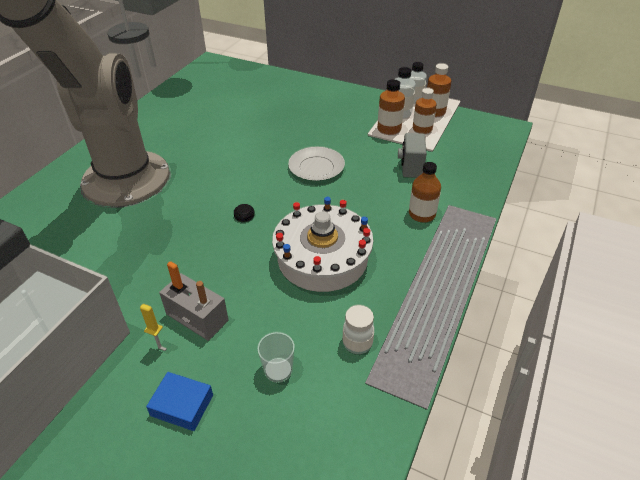

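View pics/side1.png

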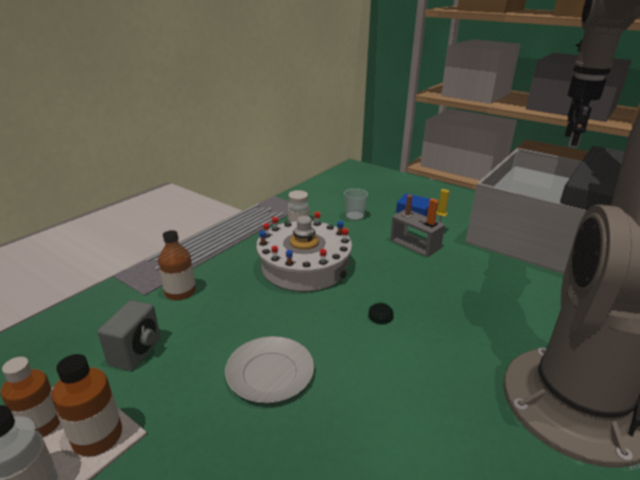

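Scene picture: the orange pick stands in the rack at (175,275) and the spatula at (201,293). The yellow look-alike stands loose at (150,320). The ring on the turntable is at (322,236) and the dish at (316,165). In the side picture the orange pick is at (432,213) and the yellow one at (444,200). The orange one in the rack fits the description, so I'll move closer and confirm it.

```bash
python3 -m jog '[{"x":0.038,"y":-0.032,"z":-0.009},{"x":0.038,"y":-0.032,"z":-0.009},{"x":0.038,"y":-0.032,"z":-0.009},{"x":0.038,"y":-0.032,"z":-0.009},{"x":0.038,"y":-0.032,"z":-0.009},{"x":0.038,"y":-0.032,"z":-0.009},{"x":0.036,"y":-0.032,"z":-0.008,"rz":8},{"rz":8}]' 60
python3 -m jog '[{"rz":8},{"fingers":0.06}]'
python3 - <<'E'
from h import *
o,p,Rm=st(); print(o['clock'],p,Rm.round(3).tolist(),o['grip_width'])
im,d,K,T=snap('wrist','w1.png')
print(K.tolist(),T.round(3).tolist(), (Rm.T@(T[:3,3]-p)).round(3))
for n in ['pick','rack_slot','rack','spatula']:
    print(n,[(np.round(a['xyz'],3).tolist(),round(a['score'],2)) for a in r.landmark_of(n,'wrist')])
W=world(d,K,T); hsv=cv2.cvtColor(im,cv2.COLOR_RGB2HSV)
m=(hsv[...,0]<18)&(hsv[...,0]>3)&(hsv[...,1]>170)&(hsv[...,2]>90)&(d>0)
n,l,s,c=cv2.connectedComponentsWithStats(m.astype(np.uint8))
for i in range(1,n):
    if s[i,4]>60:
        w=W[l==i]; t=w[w[:,2]>w[:,2].max()-.006]; print(s[i],c[i].round(),w.mean(0).round(4),t.mean(0).round(4),len(t),t.min(0).round(4),t.max(0).round(4))
E
```

```text
1.1 [ 0.20321002 -0.64368727  0.2313172 ] [[0.954, 0.301, 0.0], [0.301, -0.954, -0.0], [0.0, 0.0, -1.0]] 0.08524569997484387
[[374.91786716316415, 0.0, 320.25447115496536], [0.0, 374.91786716316415, 235.94771855260146], [0.0, 0.0, 1.0]] [[0.301, -0.917, -0.261, 0.27], [-0.954, -0.289, -0.082, -0.621], [-0.0, 0.274, -0.962, 0.374], [0.0, 0.0, 0.0, 1.0]] [ 0.07  -0.001 -0.143]
pick []
rack_slot []
rack []
spatula []validation failed for argument at $[0]...
validation failed for argument at $[0]...
```

View pics/w1.png

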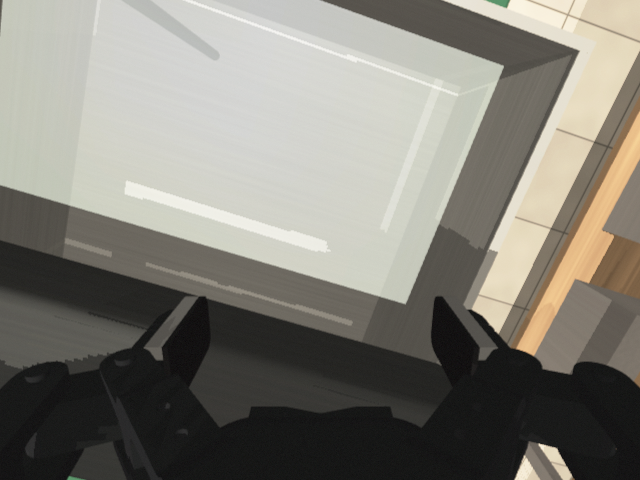

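The wrist view shows only the tray under the start pose, because the moves were refused. Every row needs all the keys.

```bash
python3 -m jog '[{"fingers":0.085,"x":0.038,"y":-0.032,"z":-0.009,"rx":0,"ry":0,"rz":0},{"fingers":0.085,"x":0.038,"y":-0.032,"z":-0.009,"rx":0,"ry":0,"rz":0},{"fingers":0.085,"x":0.038,"y":-0.032,"z":-0.009,"rx":0,"ry":0,"rz":0},{"fingers":0.085,"x":0.038,"y":-0.032,"z":-0.009,"rx":0,"ry":0,"rz":0},{"fingers":0.06,"x":0.038,"y":-0.032,"z":-0.009,"rx":0,"ry":0,"rz":0},{"fingers":0.06,"x":0.038,"y":-0.032,"z":-0.009,"rx":0,"ry":0,"rz":8},{"fingers":0.06,"x":0,"y":0,"z":0,"rx":0,"ry":0,"rz":8},{"fingers":0.06,"x":0,"y":0,"z":0,"rx":0,"ry":0,"rz":8}]' 60
cat > w2.py <<'E'
import sys
from h import *
o,p,Rm=st(); print(o['clock'],p,Rm.round(3).tolist(),o['grip_width'])
im,d,K,T=snap('wrist',sys.argv[1])
for n in ['pick','rack_slot','rack','spatula']:
    print(n,[(np.round(a['xyz'],3).tolist(),round(a['score'],2)) for a in r.landmark_of(n,'wrist')])
W=world(d,K,T); hsv=cv2.cvtColor(im,cv2.COLOR_RGB2HSV)
m=(hsv[...,0]<18)&(hsv[...,0]>3)&(hsv[...,1]>170)&(hsv[...,2]>90)&(d>0)
n,l,s,c=cv2.connectedComponentsWithStats(m.astype(np.uint8))
for i in range(1,n):
    if s[i,4]>60:
        w=W[l==i]; t=w[w[:,2]>w[:,2].max()-.006]; print(s[i],c[i].round(),w.mean(0).round(4),t.mean(0).round(4),len(t),t.min(0).round(4),t.max(0).round(4))
E
python3 w2.py w2.png
```

```text
clock: 2.35
tcp_pos: [0.3634, -0.3914, 0.2858]
orientation: [3.136, -0.182, 0.001]
contact_force: [-0.2, 0.5, -0.3]
grip_width: 0.0602
gripper_force: 0.0
2.35 [ 0.36341289 -0.39136259  0.28575183] [[0.993, -0.116, 0.001], [-0.116, -0.993, -0.001], [0.001, 0.001, -1.0]] 0.06016446009876845
pick [([0.433, -0.407, 0.001], 0.73), ([0.414, -0.306, 0.014], 0.68)]
rack_slot [([0.421, -0.306, 0.075], 0.87)]
rack [([0.451, -0.31, 0.001], 0.82)]
spatula [([0.482, -0.311, 0.016], 0.98)]
[191 148  34  32 868] [207. 163.] [ 0.4178 -0.3068  0.126 ] [ 0.4176 -0.3043  0.1412] 406 [ 0.4068 -0.3106  0.138 ] [ 0.4278 -0.2974  0.144 ]
```

View pics/w2.png

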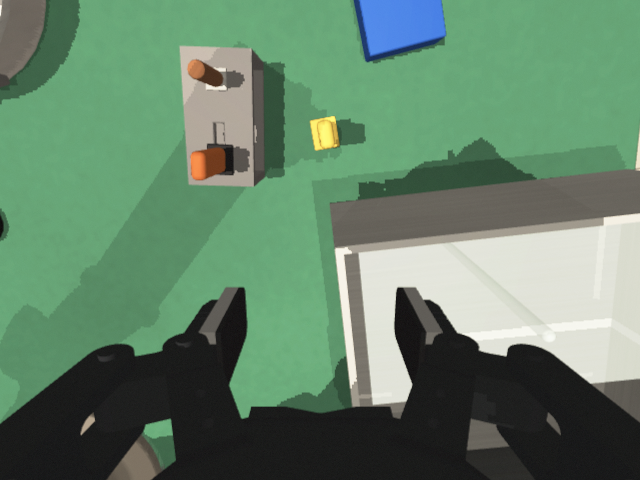

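Wrist view: the orange pick is at (207,163), standing in the rack's slot. The yellow one, at (325,133), stands free on the bench, and the spatula is at (200,72). The orange one is meant, by its colour and its slot. I'll confirm with a crop and measure the rack's yaw.

```bash
python3 - <<'E'
from h import *
o,p,Rm=st()
im,d,K,T=snap('wrist','w2c.png',(160,30,360,200),4)
W=world(d,K,T)
m=(abs(W[...,2]-.072)<.004)&(W[...,1]>-.36)&(W[...,1]<-.25)&(W[...,0]>.35)&(W[...,0]<.55)&(d>0)
m=cv2.morphologyEx(m.astype(np.uint8),cv2.MORPH_OPEN,np.ones((3,3)))>0
q=W[m]; rc=cv2.minAreaRect((q[:,:2]*1000).astype(np.float32)); print(len(q),rc,q[:,2].mean())
print(cv2.boxPoints(rc))
E
```

```text
7499 ((452.473388671875, -307.0036315917969), (62.903194427490234, 120.24271392822266), 81.57953643798828) 0.07214136863331781
[[ 388.39447 -329.31223]
 [ 507.341   -346.92014]
 [ 516.5523  -284.69504]
 [ 397.60577 -267.08713]]
```

View pics/w2c.png

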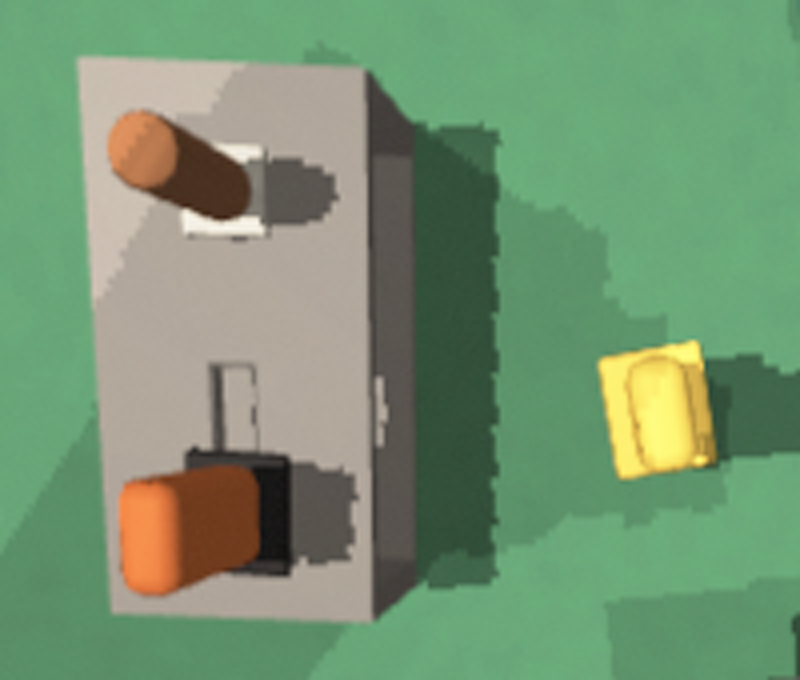

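The crop confirms it: the orange pick sits in the slot at crop pixel (190,525), and the yellow look-alike stands outside the rack at (660,410). Going in for the grasp.

```bash
python3 -m jog '[{"fingers":0.06,"x":0.022,"y":-0.047,"z":0,"rx":0,"ry":0,"rz":0},{"fingers":0.06,"x":0.022,"y":-0.047,"z":0,"rx":0,"ry":0,"rz":1.8},{"fingers":0.06,"x":0,"y":0,"z":0.048,"rx":0,"ry":0,"rz":0},{"fingers":0.06,"x":0,"y":0,"z":0.048,"rx":0,"ry":0,"rz":0},{"fingers":0.06,"x":0,"y":0,"z":0.04,"rx":0,"ry":0,"rz":0},{"fingers":0.06,"x":0,"y":0,"z":0,"rx":0,"ry":0,"rz":0}]' 60
python3 - <<'E'
from h import *
o,p,Rm=st(); print(p,np.degrees(np.arctan2(Rm[1,0],Rm[0,0])),Rm[:,2])
im,d,K,T=snap('wrist','w3.png')
W=world(d,K,T); hsv=cv2.cvtColor(im,cv2.COLOR_RGB2HSV)
m=(hsv[...,0]<18)&(hsv[...,0]>3)&(hsv[...,1]>170)&(hsv[...,2]>60)&(d>0)
w=W[m]; t=w[w[:,2]>.136]; print(len(t),cv2.minAreaRect((t[:,:2]*1000).astype(np.float32)), t[:,2].max())
print(((t.mean(0)-p)@Rm).round(4))
E
```

```text
clock: 3.4
tcp_pos: [0.4151, -0.3024, 0.1469]
orientation: [-3.131, 0.225, 0.009]
contact_force: [0.2, 0.6, 1.2]
grip_width: 0.0596
gripper_force: 0.0
[ 0.41514472 -0.30244934  0.14687172] -8.218294849333153 [-0.00536075  0.00338712 -0.99997989]
1212 ((419.861572265625, -303.3798828125), (11.20970630645752, 21.190641403198242), 80.77632904052734) 0.14588526875875032
[0.006  0.0002 0.0037]
```

```bash
python3 -m jog '[{"fingers":0.06,"x":0.004,"y":0,"z":0.03,"rx":0,"ry":0,"rz":0},{"fingers":0.06,"x":0,"y":0,"z":0.022,"rx":0,"ry":0,"rz":0},{"fingers":0.008,"x":0,"y":0,"z":0,"rx":0,"ry":0,"rz":0},{"fingers":0.008,"x":0,"y":0,"z":0,"rx":0,"ry":0,"rz":0},{"fingers":0.008,"x":0,"y":0,"z":0,"rx":0,"ry":0,"rz":0},{"fingers":0.008,"x":0,"y":0,"z":0,"rx":0,"ry":0,"rz":0}]' 80; python3 -c "
from h import *
print(st())"
```

```text
clock: 4.2
tcp_pos: [0.4224, -0.3049, 0.0992]
orientation: [3.132, -0.227, 0.005]
contact_force: [-0.2, 0.1, 7.8]
grip_width: 0.011
gripper_force: 78.1
({'clock': 4.2, 'joints': array([ 0.60108772,  0.4018881 , -0.11697288,  2.03246934,  0.07062167,
        0.70748479, -1.27567233]), 'qvel': array([ 1.53266511e-03,  8.07085466e-05,  9.71869442e-04, -5.22992253e-04,
        8.96687244e-04,  9.35657114e-04,  1.56957893e-03]), 'tau': array([-1.32632922e-02, -4.37136662e+01, -1.55951092e-01, -1.86997819e+01,
        2.70287442e-02, -2.95296460e-01,  2.40346926e-03]), 'tcp_pos': array([ 0.42241032, -0.30494415,  0.09919444]), 'orientation': array([ 3.13177738, -0.22695399,  0.00479676]), 'contact_force': array([-0.21411542,  0.10955044,  7.83306027]), 'moment': array([0.11261664, 0.20615513, 0.00162735]), 'gripper_force': 78.14560174942017, 'grip_width': 0.010999062998332322}, array([ 0.42241032, -0.30494415,  0.09919444]), array([[ 0.98954698, -0.14418106,  0.0029317 ],
       [-0.14417618, -0.98955037, -0.00181556],
       [ 0.00316284,  0.0013739 , -0.99999405]]))
```

```bash
python3 -m jog '[{"fingers":0.008,"x":0,"y":0,"z":-0.01,"rx":0,"ry":0,"rz":0},{"fingers":0.008,"x":0,"y":0,"z":-0.025,"rx":0,"ry":0,"rz":0},{"fingers":0.008,"x":0,"y":0,"z":-0.035,"rx":0,"ry":0,"rz":0},{"fingers":0.008,"x":0,"y":0,"z":-0.04,"rx":0,"ry":0,"rz":0},{"fingers":0.008,"x":0,"y":0,"z":-0.03,"rx":0,"ry":0,"rz":0},{"fingers":0.008,"x":0,"y":0,"z":0,"rx":0,"ry":0,"rz":0}]' 80; python3 - <<'E'
from h import *
o,p,Rm=st();print(p)
im,d,K,T=snap('wrist','w4.png',(220,200,420,350),4)
np.savez('w4.npz',im=im,d=d,K=K,T=T,p=p,Rm=Rm)
W=(world(d,K,T)-p)@Rm
# below fingers region
m=(d>0)&(W[...,2]>0.02)&(W[...,2]<0.1)&(abs(W[...,1])<.012)&(abs(W[...,0])<.05)
v,u=np.nonzero(m); print(len(v))
for y in range(v.min(),v.max()+1,3):
    s=v==y
    if s.any(): q=W[y,u[s]]; print(y,u[s].min(),u[s].max(),q.mean(0).round(4))
E
```

```text
clock: 4.95
tcp_pos: [0.4224, -0.3049, 0.2405]
orientation: [3.131, -0.227, 0.008]
contact_force: [-0.4, -0.2, -1.3]
grip_width: 0.0111
gripper_force: 77.8
[ 0.42243886 -0.30491573  0.24045788]
1004
229 317 324 [ 0.0074 -0.0019  0.088 ]
232 317 324 [ 0.0061 -0.0019  0.0857]
235 317 324 [ 0.004  -0.0019  0.0861]
238 317 324 [ 0.0021 -0.0019  0.0859]
241 317 324 [ 0.0002 -0.0019  0.0855]
244 317 324 [-0.0019 -0.0019  0.086 ]
247 317 324 [-0.0038 -0.0019  0.0858]
250 317 324 [-0.0042 -0.0019  0.0808]
253 317 324 [-0.0041 -0.0019  0.0748]
256 317 324 [-0.0041 -0.0019  0.0693]
259 316 324 [-0.0041 -0.0022  0.0638]
262 300 342 [ 0.0075 -0.0016  0.0272]
265 300 345 [ 0.0067 -0.0011  0.0252]
268 300 345 [ 0.0054 -0.0009  0.0247]
271 300 345 [ 0.0038 -0.0008  0.0248]
274 300 345 [ 0.0027 -0.0007  0.0239]
277 300 345 [ 0.0007 -0.      0.025 ]
280 300 345 [-0.0008  0.0005  0.0249]
```

View pics/w4.png

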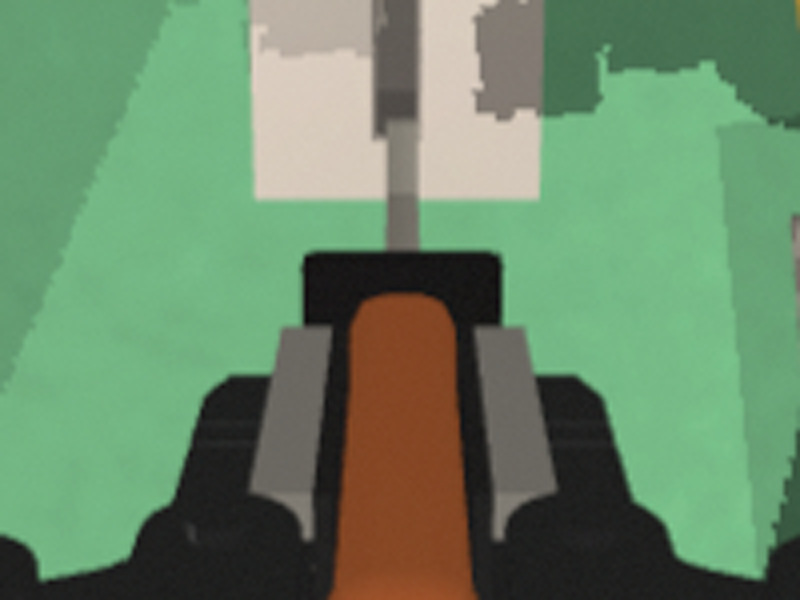

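The picture shows the pick held straight, guard at crop (400,290). The foot points away from the hand towards +x, its end at crop (400,120), i.e. full-frame row 229. In the tool frame the tip is at x≈+8.5 mm, y≈−2 mm, z≈86–89 mm. I'll carry it over to the turntable.

```bash
python3 -m jog '[{"fingers":0.008,"x":0.012,"y":-0.034,"z":0,"rx":0,"ry":0,"rz":0},{"fingers":0.008,"x":0.0168,"y":-0.048,"z":0,"rx":0,"ry":0,"rz":0},{"fingers":0.008,"x":0.0168,"y":-0.048,"z":0,"rx":0,"ry":0,"rz":0},{"fingers":0.008,"x":0.0168,"y":-0.048,"z":0,"rx":0,"ry":0,"rz":0},{"fingers":0.008,"x":0.0168,"y":-0.048,"z":0,"rx":0,"ry":0,"rz":0},{"fingers":0.008,"x":0.014,"y":-0.04,"z":0,"rx":0,"ry":0,"rz":0},{"fingers":0.008,"x":0.0074,"y":-0.022,"z":0,"rx":0,"ry":0,"rz":0},{"fingers":0.008,"x":0,"y":0,"z":0,"rx":0,"ry":0,"rz":0}]' 80; python3 - <<'E'
from h import *
o,p,Rm=st();print(p,np.degrees(np.arctan2(Rm[1,0],Rm[0,0])))
im,d,K,T=snap('wrist')
for n in ['turntable','ring_seat','notch','ring','ring_end_a','pick']:
    print(n,[(np.round(a['xyz'],4).tolist(),round(a['score'],2)) for a in r.landmark_of(n,'wrist')])
np.savez('w5.npz',im=im,d=d,K=K,T=T,p=p,Rm=Rm)
c=proj([.616,-.044,.1],K,T); print(c)
x,y=c.astype(int); x0=max(0,min(x-80,480));y0=max(0,y-60)
cv2.imwrite('pics/w5.png',cv2.resize(im[y0:y0+130,x0:x0+160,::-1],None,fx=4.5,fy=4.5,interpolation=cv2.INTER_CUBIC)); print(x0,y0)
W=world(d,K,T)
# pilot top
m=(d>0)&(W[...,2]>.128)&(W[...,2]<.138)&(np.hypot(W[...,0]-.616,W[...,1]+.044)<.03)
print('pilot',cv2.minEnclosingCircle((W[m][:,:2]*1000).astype(np.float32)),W[m][:,2].mean())
E
```

```text
clock: 6.0
tcp_pos: [0.5618, -0.0313, 0.2359]
orientation: [-3.133, 0.221, 0.004]
contact_force: [-1.3, -0.2, -0.8]
grip_width: 0.011
gripper_force: 77.9
[ 0.56175817 -0.03131335  0.23592085] -8.052596566122999
turntable [([0.6166, -0.0457, 0.0035], 0.93)]
ring_seat [([0.4842, -0.3118, 0.0113], 0.3)]
notch [([0.6, -0.0412, 0.0884], 0.7)]
ring []
ring_end_a [([0.593, -0.0388, 0.0989], 0.68)]
pick [([0.5518, -0.0296, 0.1457], 0.68)]
[326.08276361 148.38801313]
246 88
pilot ((616.2958374023438, -44.70612716674805), 17.01569366455078) 0.13283973524998838
```

View pics/w5.png

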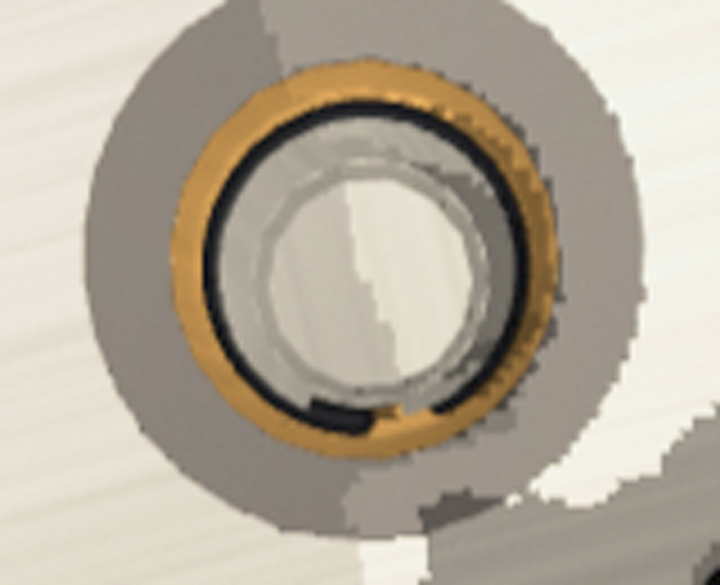

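The crop shows the black ring seated, with the gap at the bottom between crop (375,420) and (435,410), and the notch's step at (310,405). The end over the notch is the left one. Next I'll get the gap angle by polar unwrapping.

```bash
python3 - <<'E'
from h import *
f=np.load('w5.npz'); im,d,K,T,p,Rm=[f[k] for k in ['im','d','K','T','p','Rm']]
g=cv2.cvtColor(im,cv2.COLOR_RGB2GRAY).astype(float)
C=np.array([.6163,-.0447])
def samp(rad,a,z):
    q=proj([C[0]+rad*np.cos(a),C[1]+rad*np.sin(a),z],K,T)
    return cv2.getRectSubPix(g.astype(np.float32),(1,1),tuple(map(float,q)))[0,0]
# fit ring centre: dark pixels on plane z=.0985
W=world(d,K,T)
hi=d>0
for z in (.0977,.1005):
  for rad in (.0225,.024,.0255):
    print(z,rad,' '.join('%d:%d'%(a,samp(rad,np.radians(a),z)) for a in range(136,216,3)))
m=(g<60)&(abs(W[...,2]-.0985)<.005)&(np.hypot(W[...,0]-C[0],W[...,1]-C[1])<.035)
q=W[m]; print(m.sum(),cv2.minEnclosingCircle((q[:,:2]*1000).astype(np.float32)))
a=np.degrees(np.arctan2(q[:,1]-C[1],q[:,0]-C[0]))%360
print(np.histogram(a,bins=np.arange(132,222,3)))
E
```

```text
0.0977 0.0225 136:162 139:160 142:158 145:156 148:110 151:54 154:45 157:53 160:39 163:50 166:59 169:62 172:57 175:72 178:90 181:88 184:110 187:142 190:137 193:141 196:140 199:138 202:136 205:136 208:130 211:114 214:106
0.0977 0.024 136:145 139:136 142:140 145:143 148:98 151:35 154:36 157:35 160:37 163:38 166:37 169:36 172:24 175:52 178:102 181:90 184:120 187:152 190:144 193:144 196:139 199:120 202:121 205:121 208:121 211:113 214:106
0.0977 0.0255 136:33 139:31 142:31 145:32 148:33 151:30 154:27 157:29 160:29 163:28 166:30 169:27 172:31 175:113 178:159 181:159 184:156 187:159 190:160 193:158 196:144 199:46 202:26 205:23 208:28 211:28 214:24
0.1005 0.0225 136:162 139:160 142:158 145:156 148:95 151:30 154:34 157:24 160:32 163:36 166:29 169:25 172:22 175:51 178:83 181:85 184:117 187:146 190:139 193:141 196:139 199:137 202:136 205:135 208:135 211:126 214:117
0.1005 0.024 136:125 139:116 142:119 145:121 148:80 151:37 154:37 157:39 160:37 163:39 166:39 169:37 172:25 175:61 178:128 181:116 184:128 187:156 190:151 193:148 196:136 199:92 202:95 205:101 208:98 211:87 214:78
0.1005 0.0255 136:28 139:28 142:30 145:27 148:28 151:26 154:26 157:26 160:27 163:26 166:27 169:26 172:42 175:136 178:159 181:158 184:158 187:156 190:158 193:158 196:154 199:63 202:32 205:27 208:26 211:28 214:25
639 ((616.025390625, -44.75230407714844), 26.5491886138916)
(array([ 4,  4,  4,  4,  4,  6, 10, 11,  9, 10,  9, 10, 11,  8,  1,  0,  0,
        0,  0,  0,  0,  0,  3,  4,  4,  5,  6,  4,  6]), array([132, 135, 138, 141, 144, 147, 150, 153, 156, 159, 162, 165, 168,
       171, 174, 177, 180, 183, 186, 189, 192, 195, 198, 201, 204, 207,
       210, 213, 216, 219]))
```

```bash
python3 -m jog '[{"fingers":0.008,"x":0,"y":0,"z":0,"rx":0,"ry":0,"rz":7},{"fingers":0.008,"x":0.0115,"y":0.001,"z":0,"rx":0,"ry":0,"rz":0},{"fingers":0.008,"x":0,"y":0,"z":0.02,"rx":0,"ry":0,"rz":0},{"fingers":0.008,"x":0,"y":0,"z":0.02,"rx":0,"ry":0,"rz":0},{"fingers":0.008,"x":0,"y":0,"z":0.01,"rx":0,"ry":0,"rz":0},{"fingers":0.008,"x":0,"y":0,"z":0,"rx":0,"ry":0,"rz":0}]' 80; cat > tip.py <<'E'
import sys
from h import *
o,p,Rm=st();print(o['clock'],p.round(4),'yaw',np.degrees(np.arctan2(Rm[1,0],Rm[0,0])).round(2),'F',o['contact_force'].round(1),'tilt',Rm[:,2].round(4))
im,d,K,T=snap('wrist')
Ww=world(d,K,T);W=(Ww-p)@Rm
C=np.array([.6162,-.0447])
m=(d>0)&(W[...,2]>0.08)&(W[...,2]<0.092)&(abs(W[...,1]+.0019)<.0045)&(abs(W[...,0])<.014)
q=W[m]; 
print('foot n',len(q),'xmax',q[:,0].max().round(4),'z',np.median(q[:,2]).round(4),'y',np.median(q[:,1]).round(4))
for tp in ([.0085,-.0019,.0857],):
    t=p+Rm@np.array(tp); e=t[:2]-C; print('tip world',t.round(4),'r',np.hypot(*e).round(4),'ang',np.degrees(np.arctan2(e[1],e[0])).round(1))
if len(sys.argv)>1:
    c=proj(t,K,T).astype(int); print(c); x0=max(0,c[0]-80);y0=max(0,c[1]-90)
    cv2.imwrite('pics/'+sys.argv[1],cv2.resize(im[y0:y0+130,x0:x0+160,::-1],None,fx=4.5,fy=4.5,interpolation=cv2.INTER_CUBIC)); print(x0,y0)
E
python3 tip.py
```

```text
clock: 7.1
tcp_pos: [0.5729, -0.0379, 0.1868]
orientation: [3.114, -0.417, -0.002]
contact_force: [0.6, 0.1, -1.9]
grip_width: 0.0112
gripper_force: 77.8
7.1 [ 0.5729 -0.0379  0.1868] yaw -15.24 F [ 0.6  0.1 -1.9] tilt [-0.0012  0.     -1.    ]
foot n 164 xmax 0.0095 z 0.0832 y -0.0019
tip world [ 0.5815 -0.0383  0.1011] r 0.0353 ang 169.5
```

```bash
python3 -m jog '[{"fingers":0.008,"x":0,"y":-0.003,"z":0,"rx":0,"ry":0,"rz":0},{"fingers":0.008,"x":0,"y":0,"z":0.007,"rx":0,"ry":0,"rz":0},{"fingers":0.008,"x":0,"y":0,"z":0,"rx":0,"ry":0,"rz":0}]' 80 >/dev/null; cat >> tip.py <<'E'
v,u=np.nonzero((d>0)&(W[...,2]>0.06)&(W[...,2]<0.1)&(abs(W[...,1]+.0019)<.0035)&(W[...,0]<.02)&(W[...,0]>-.012))
for y in range(v.min(),v.max()+1,2):
    s=v==y
    if s.any(): k=W[y,u[s]]; print(y,u[s].min(),u[s].max(),np.median(k,0).round(4),np.median(Ww[y,u[s]],0)[2].round(4),im[y,u[s]].mean(0).round())
E
python3 tip.py w6.png
```

```text
7.525 [ 0.5734 -0.0347  0.1799] yaw -15.26 F [-0.  -0.1 -0.1] tilt [-8.e-04 -1.e-04 -1.e+00]
foot n 166 xmax 0.009 z 0.0838 y -0.001
tip world [ 0.582  -0.0351  0.0942] r 0.0355 ang 164.3
[319 229]
239 139
213 324 324 [0.0163 0.001  0.0984] 0.0815 [72. 54. 29.]
215 314 324 [ 0.0192 -0.0023  0.0793] 0.1005 [28. 26. 23.]
217 314 324 [ 0.0176 -0.0023  0.0812] 0.0986 [58. 44. 27.]
219 315 321 [ 0.012  -0.0033  0.0996] 0.0802 [99. 75. 40.]
229 317 324 [ 0.0086 -0.0013  0.0865] 0.0934 [77. 73. 68.]
231 317 324 [ 0.0079 -0.0013  0.0842] 0.0957 [93. 89. 82.]
233 317 324 [ 0.0067 -0.0013  0.0839] 0.096 [96. 93. 85.]
235 317 324 [ 0.0054 -0.0013  0.0838] 0.0961 [96. 92. 84.]
237 317 324 [ 0.004  -0.0013  0.084 ] 0.0958 [96. 92. 84.]
239 317 324 [ 0.0028 -0.0013  0.0837] 0.0962 [97. 93. 86.]
241 317 324 [ 0.0015 -0.0013  0.0835] 0.0964 [103.  99.  91.]
243 317 324 [ 0.0002 -0.0013  0.0836] 0.0963 [105. 101.  92.]
245 317 324 [-0.0013 -0.0013  0.0839] 0.0959 [104. 100.  92.]
247 317 324 [-0.0025 -0.0013  0.0836] 0.0963 [104. 100.  91.]
249 317 324 [-0.0028 -0.0013  0.0804] 0.0995 [88. 85. 78.]
251 317 324 [-0.0028 -0.0013  0.0765] 0.1034 [87. 83. 76.]
253 317 324 [-0.003  -0.0014  0.0731] 0.1068 [86. 83. 76.]
255 317 324 [-0.0029 -0.0014  0.069 ] 0.1109 [87. 84. 77.]
257 317 324 [-0.003  -0.0011  0.0657] 0.1142 [87. 83. 76.]
259 317 324 [-0.0029 -0.0014  0.0618] 0.1181 [85. 82. 75.]
```

View pics/w6.png

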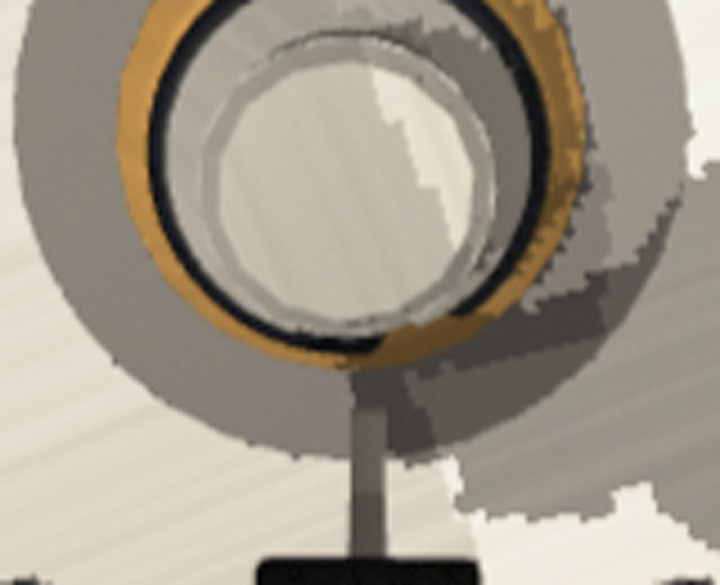

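The foot, seen at crop (367,430), points radially at the ring end at crop (380,345), and the shank sits low and central in the view. Next I'll lower it into notch height and advance.

```bash
python3 -m jog '[{"fingers":0.008,"x":0,"y":0,"z":0.0055,"rx":0,"ry":0,"rz":0},{"fingers":0.008,"x":0,"y":0,"z":0,"rx":0,"ry":0,"rz":0},{"fingers":0.008,"x":0.004,"y":0,"z":0,"rx":0,"ry":0,"rz":0},{"fingers":0.008,"x":0.004,"y":0,"z":0,"rx":0,"ry":0,"rz":0},{"fingers":0.008,"x":0.001,"y":0,"z":0,"rx":0,"ry":0,"rz":0},{"fingers":0.008,"x":0,"y":0,"z":0,"rx":0,"ry":0,"rz":0}]' 80; python3 tip.py | head -3
python3 -m jog '[{"fingers":0.008,"x":0.0008,"y":0,"z":0,"rx":0,"ry":0,"rz":0},{"fingers":0.008,"x":0,"y":0,"z":0,"rx":0,"ry":0,"rz":0}]' 80; python3 -m jog '[{"fingers":0.008,"x":0.0008,"y":0,"z":0,"rx":0,"ry":0,"rz":0},{"fingers":0.008,"x":0,"y":0,"z":0,"rx":0,"ry":0,"rz":0}]' 80
```

```text
clock: 8.32
tcp_pos: [0.5826, -0.0371, 0.1748]
orientation: [-3.114, 0.418, -0.0]
contact_force: [-0.6, -0.2, -0.3]
grip_width: 0.0108
gripper_force: 77.8
8.325 [ 0.5826 -0.0371  0.1748] yaw -15.28 F [-0.6 -0.2 -0.3] tilt [ 1.e-04 -0.e+00 -1.e+00]
foot n 126 xmax 0.0069 z 0.0838 y -0.0011
tip world [ 0.5913 -0.0375  0.0891] r 0.0259 ang 163.9
clock: 8.62
tcp_pos: [0.5832, -0.0372, 0.1748]
orientation: [3.114, -0.418, 0.0]
contact_force: [-0.7, 0.2, -0.4]
grip_width: 0.0108
gripper_force: 77.8
clock: 8.88
tcp_pos: [0.5841, -0.0375, 0.1748]
orientation: [-3.114, 0.418, -0.0]
contact_force: [-0.4, 0.1, -0.3]
grip_width: 0.0108
gripper_force: 77.8
```

```bash
J='python3 -m jog'; python3 -m jog '[{"fingers":0.008,"x":0.0007,"y":0,"z":0,"rx":0,"ry":0,"rz":0},{"fingers":0.008,"x":0,"y":0,"z":0,"rx":0,"ry":0,"rz":0}]' 80|sed -n 2,4p; python3 -m jog '[{"fingers":0.008,"x":0.0007,"y":0,"z":0,"rx":0,"ry":0,"rz":0},{"fingers":0.008,"x":0,"y":0,"z":0,"rx":0,"ry":0,"rz":0}]' 80|sed -n 2,4p
```

```text
tcp_pos: [0.5848, -0.0377, 0.1748]
orientation: [-3.114, 0.418, -0.0]
contact_force: [-0.1, -0.1, -0.3]
tcp_pos: [0.5854, -0.0379, 0.1748]
orientation: [3.114, -0.418, 0.0]
contact_force: [-0.1, -0.4, -1.4]
```

```bash
python3 -m jog '[{"fingers":0.008,"x":0.0005,"y":0,"z":0,"rx":0,"ry":0,"rz":0},{"fingers":0.008,"x":0,"y":0,"z":0,"rx":0,"ry":0,"rz":0}]' 80|sed -n 2,4p
```

```text
tcp_pos: [0.5859, -0.038, 0.1748]
orientation: [3.114, -0.418, 0.0]
contact_force: [-0.2, -0.1, -0.6]
```

```bash
python3 -m jog '[{"fingers":0.008,"x":0.0005,"y":0,"z":0,"rx":0,"ry":0,"rz":0},{"fingers":0.008,"x":0,"y":0,"z":0,"rx":0,"ry":0,"rz":0}]' 80|sed -n 2,4p
```

```text
tcp_pos: [0.5863, -0.0381, 0.1748]
orientation: [3.114, -0.418, -0.0]
contact_force: [0.2, -0.2, -0.4]
```

```bash
python3 -m jog '[{"fingers":0.008,"x":0.0005,"y":0,"z":0,"rx":0,"ry":0,"rz":0},{"fingers":0.008,"x":0,"y":0,"z":0,"rx":0,"ry":0,"rz":0}]' 80|sed -n 2,4p
```

```text
tcp_pos: [0.5865, -0.0382, 0.1747]
orientation: [3.114, -0.418, -0.001]
contact_force: [-2.2, 0.2, 0.9]
```

```bash
python3 -m jog '[{"fingers":0.008,"x":0.0005,"y":0,"z":0,"rx":0,"ry":0,"rz":0},{"fingers":0.008,"x":0,"y":0,"z":0,"rx":0,"ry":0,"rz":0}]' 80|sed -n 2,4p
```

```text
tcp_pos: [0.5869, -0.0383, 0.1746]
orientation: [3.114, -0.418, -0.002]
contact_force: [-2.2, 0.5, -0.0]
```

Contact with the wall at about 2 N. I'll ease back slightly and start lifting.

```bash
python3 -m jog '[{"fingers":0.008,"x":-0.0006,"y":0,"z":-0.0005,"rx":0,"ry":0,"rz":0},{"fingers":0.008,"x":0,"y":0,"z":-0.0015,"rx":0,"ry":0,"rz":0},{"fingers":0.008,"x":0,"y":0,"z":-0.0015,"rx":0,"ry":0,"rz":0},{"fingers":0.008,"x":0,"y":0,"z":-0.001,"rx":0,"ry":0,"rz":0}]' 100|sed -n 2,4p
python3 -m jog '[{"fingers":0.008,"x":0,"y":0,"z":-0.001,"rx":0,"ry":0,"rz":0},{"fingers":0.008,"x":0,"y":0,"z":0,"rx":0,"ry":0,"rz":0}]' 100|sed -n 2,4p
```

```text
tcp_pos: [0.5866, -0.0382, 0.1794]
orientation: [3.114, -0.418, -0.0]
contact_force: [-1.8, 1.2, -1.2]
tcp_pos: [0.5867, -0.0382, 0.1803]
orientation: [-3.114, 0.418, -0.0]
contact_force: [-1.6, 0.3, -0.5]
```

```bash
python3 -m jog '[{"fingers":0.008,"x":0,"y":0,"z":-0.001,"rx":0,"ry":0,"rz":0},{"fingers":0.008,"x":0,"y":0,"z":-0.001,"rx":0,"ry":0,"rz":0}]' 100|sed -n 2,4p;python3 -m jog '[{"fingers":0.008,"x":0,"y":0,"z":-0.001,"rx":0,"ry":0,"rz":0},{"fingers":0.008,"x":0,"y":0,"z":-0.001,"rx":0,"ry":0,"rz":0}]' 100|sed -n 2,4p
```

```text
tcp_pos: [0.5864, -0.0382, 0.1819]
orientation: [3.114, -0.418, -0.001]
contact_force: [-1.4, 0.8, -4.5]
tcp_pos: [0.5869, -0.0382, 0.1843]
orientation: [-3.114, 0.418, -0.0]
contact_force: [0.3, 0.5, -3.8]
```

Wire engaged, −4 N. I'll keep lifting and watch the force.

```bash
python3 -m jog '[{"fingers":0.008,"x":0,"y":0,"z":-0.001,"rx":0,"ry":0,"rz":0},{"fingers":0.008,"x":0,"y":0,"z":-0.001,"rx":0,"ry":0,"rz":0}]' 100|sed -n 2,4p;python3 -m jog '[{"fingers":0.008,"x":0,"y":0,"z":-0.001,"rx":0,"ry":0,"rz":0},{"fingers":0.008,"x":0,"y":0,"z":-0.001,"rx":0,"ry":0,"rz":0}]' 100|sed -n 2,4p
```

```text
tcp_pos: [0.5874, -0.0385, 0.187]
orientation: [3.114, -0.418, 0.003]
contact_force: [-0.4, 0.6, 0.5]
tcp_pos: [0.587, -0.0383, 0.1887]
orientation: [-3.114, 0.418, -0.001]
contact_force: [-1.1, 1.0, -0.8]
```

```bash
python3 -m jog '[{"fingers":0.008,"x":0,"y":0,"z":-0.001,"rx":0,"ry":0,"rz":0},{"fingers":0.008,"x":0,"y":0,"z":-0.001,"rx":0,"ry":0,"rz":0}]' 100|sed -n 2,4p; python3 tip.py w7.png|sed -n 1,3p
```

```text
tcp_pos: [0.5867, -0.0382, 0.1904]
orientation: [3.114, -0.418, 0.0]
contact_force: [0.3, 0.2, 0.2]
12.375 [ 0.5867 -0.0382  0.1904] yaw -15.28 F [0.3 0.2 0.2] tilt [ 1.e-04 -0.e+00 -1.e+00]
foot n 143 xmax 0.0074 z 0.0838 y -0.0017
tip world [ 0.5954 -0.0386  0.1047] r 0.0216 ang 163.7
```

View pics/w7.png

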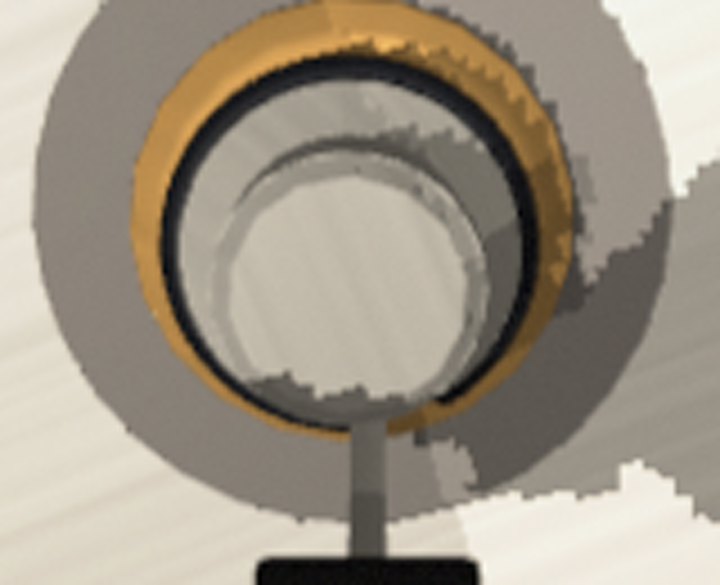

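The pilot (bottom edge about crop (355,410)) now hides the ring's end behind the foot at (368,425). I'll measure the ring's height by angle from depth instead.

```bash
cat > ringz.py <<'E'
from h import *
o,p,Rm=st(); print(o['clock'],p.round(4),o['contact_force'].round(1))
im,d,K,T=snap('wrist'); W=world(d,K,T); g=im.max(2)
C=np.array([.6162,-.0447]); e=W[...,:2]-C; rr=np.hypot(e[...,0],e[...,1]); a=np.degrees(np.arctan2(e[...,1],e[...,0]))%360
m=(d>0)&(g<60)&(rr>.017)&(rr<.031)&(W[...,2]>.09)&(W[...,2]<.14)
for k in range(0,360,15):
    s=m&(a>=k)&(a<k+15)
    if s.sum()>3: print(k,s.sum(),np.percentile(W[...,2][s],80).round(4),np.median(rr[s]).round(4),end=' | ')
print()
for cam in ['side','scene','wrist']:
    if cam!='wrist': snap(cam)
    for n in ['ring','ring_end_a','pick']:
        print(cam,n,[(np.round(q['xyz'],3).tolist(),round(q['score'],2)) for q in r.landmark_of(n,cam)])
E
python3 ringz.py
```

```text
12.425 [ 0.5868 -0.0382  0.1905] [ 0.6  0.1 -0.7]
0 52 0.1009 0.0258 | 15 50 0.1009 0.0263 | 30 47 0.1009 0.0268 | 45 45 0.101 0.0274 | 60 36 0.101 0.0277 | 75 31 0.1007 0.0277 | 90 26 0.1006 0.0277 | 105 20 0.1004 0.0275 | 120 19 0.1005 0.0269 | 135 12 0.1006 0.0266 | 150 4 0.1004 0.0263 | 180 9 0.1005 0.024 | 195 26 0.1006 0.0238 | 210 30 0.1007 0.0234 | 225 34 0.1008 0.023 | 240 36 0.1005 0.023 | 255 41 0.1009 0.0225 | 270 40 0.101 0.0228 | 285 41 0.101 0.023 | 300 44 0.101 0.0235 | 315 49 0.1007 0.024 | 330 49 0.101 0.0246 | 345 61 0.1008 0.0252 | 
side ring [([0.616, -0.042, 0.096], 0.43)]
side ring_end_a [([0.591, -0.035, 0.094], 0.37)]
side pick [([0.577, -0.039, 0.101], 0.82), ([0.543, -0.485, -0.001], 0.52)]
scene ring [([0.621, -0.039, 0.097], 0.54)]
scene ring_end_a []
scene pick [([0.429, -0.406, -0.002], 0.86), ([0.587, -0.037, 0.099], 0.62)]
wrist ring []
wrist ring_end_a [([0.592, -0.036, 0.1], 0.56)]
wrist pick [([0.578, -0.039, 0.103], 0.71)]
```

The ring is flat at 100.5 mm all round, so the tip slipped off. In picture w6 the foot sat only about 2 mm from the wire's end, so it slid off sideways. I'll back out and re-measure tip and ring in a single frame.

```bash
python3 -m jog '[{"fingers":0.008,"x":-0.005,"y":0,"z":0,"rx":0,"ry":0,"rz":0},{"fingers":0.008,"x":-0.008,"y":-0.002,"z":0,"rx":0,"ry":0,"rz":0},{"fingers":0.008,"x":0,"y":0,"z":0,"rx":0,"ry":0,"rz":0}]' 100|sed -n 2,4p
cat > rel.py <<'E'
from h import *
from scipy.optimize import least_squares
o,p,Rm=st()
im,d,K,T=snap('wrist'); W=world(d,K,T); g=im.max(2)
L=(W-p)@Rm   # tool frame
zr=p[2]-.1005
C0=((np.array([.6162,-.0447,.1005])-p)@Rm)[:2]
e=L[...,:2]-C0; rr=np.hypot(e[...,0],e[...,1])
m=(d>0)&(g<60)&(rr>.017)&(rr<.033)&(abs(L[...,2]-zr)<.003)
q=L[m][:,:2]
# midline of wire r=24 by bins
f=least_squares(lambda c:np.hypot(q[:,0]-c[0],q[:,1]-c[1])-c[2],[*C0,.024],loss='soft_l1',f_scale=.001).x
C=f[:2]; print('ring centre tool',f.round(4),'ztop',np.median(L[m][:,2]).round(4),zr.round(4))
Cw=(p+Rm@np.array([*C,zr])); print('world',Cw.round(4))
def samp(rad,th,z):  # th measured from tool -x, positive toward tool -y (image left)
    P=p+Rm@np.array([C[0]-rad*np.cos(th),C[1]-rad*np.sin(th),z]); u=proj(P,K,T)
    return cv2.getRectSubPix(im.max(2).astype(np.float32),(1,1),(float(u[0]),float(u[1])))[0,0]
for rad,dz in((.0255,.0015),(.024,0),(.0225,0)):
    print(rad,' '.join('%d:%d'%(a,samp(rad,np.radians(a),zr+dz)) for a in range(-36,27,3)))
s=(d>0)&(L[...,2]>.08)&(L[...,2]<.09)&(abs(L[...,1]+.0015)<.005)&(L[...,0]>-.0015)&(L[...,0]<.012)
k=L[s]; tip=np.array([np.sort(k[:,0])[-6:].mean(),np.median(k[:,1]),np.median(k[:,2])]); print('tip',tip.round(4))
dd=C-tip[:2]; print('tip rel: radial dist',dd[0].round(4),'tip left of centre line',dd[1].round(4),'angle',np.degrees(np.arctan2(dd[1],dd[0])).round(1))
E
python3 rel.py
```

```text
tcp_pos: [0.574, -0.0323, 0.1904]
orientation: [-3.114, 0.416, 0.001]
contact_force: [-0.5, -0.8, 0.1]
ring centre tool [ 0.0444 -0.0015  0.0252] ztop 0.0899 0.0899
world [ 0.6171 -0.0425  0.1005]
0.0255 -36:29 -33:28 -30:47 -27:99 -24:100 -21:100 -18:99 -15:101 -12:100 -9:98 -6:90 -3:26 0:18 3:15 6:16 9:14 12:18 15:27 18:28 21:28 24:30
0.024 -36:109 -33:107 -30:96 -27:127 -24:126 -21:107 -18:104 -15:105 -12:105 -9:110 -6:60 -3:17 0:19 3:23 6:21 9:24 12:21 15:41 18:99 21:119 24:118
0.0225 -36:153 -33:152 -30:161 -27:159 -24:151 -21:131 -18:129 -15:133 -12:147 -9:143 -6:140 -3:146 0:147 3:134 6:136 9:134 12:149 15:130 18:157 21:154 24:155
tip [ 0.0092 -0.0012  0.084 ]
tip rel: radial dist 0.0352 tip left of centre line -0.0003 angle -0.5
```

The ring's ends lie at −5° and −29° from the foot's line, and the first try was at about −5.5°, right at the wire's end. The target is +4°, so I'll shift 2 mm left and try again.

```bash
python3 -m jog '[{"fingers":0.008,"x":0,"y":-0.002,"z":0.006,"rx":0,"ry":0,"rz":0},{"fingers":0.008,"x":0,"y":0,"z":0.007,"rx":0,"ry":0,"rz":0},{"fingers":0.008,"x":0,"y":0,"z":0.003,"rx":0,"ry":0,"rz":0},{"fingers":0.008,"x":0.004,"y":0,"z":0,"rx":0,"ry":0,"rz":0},{"fingers":0.008,"x":0.004,"y":0,"z":0,"rx":0,"ry":0,"rz":0},{"fingers":0.008,"x":0.003,"y":0,"z":0,"rx":0,"ry":0,"rz":0},{"fingers":0.008,"x":0,"y":0,"z":0,"rx":0,"ry":0,"rz":0}]' 100|sed -n 2,4p
python3 -m jog '[{"fingers":0.008,"x":0.0007,"y":0,"z":0,"rx":0,"ry":0,"rz":0},{"fingers":0.008,"x":0,"y":0,"z":0,"rx":0,"ry":0,"rz":0}]' 100|sed -n 2,4p
```

```text
tcp_pos: [0.5862, -0.034, 0.1744]
orientation: [-3.114, 0.418, -0.001]
contact_force: [-0.6, 0.1, -0.4]
tcp_pos: [0.5865, -0.034, 0.1743]
orientation: [-3.114, 0.418, -0.0]
contact_force: [0.7, -0.2, -0.4]
```

```bash
python3 -m jog '[{"fingers":0.008,"x":0.0006,"y":0,"z":0,"rx":0,"ry":0,"rz":0},{"fingers":0.008,"x":0,"y":0,"z":0,"rx":0,"ry":0,"rz":0}]' 100|sed -n 2,4p
```

```text
tcp_pos: [0.5871, -0.0342, 0.1743]
orientation: [3.114, -0.418, 0.0]
contact_force: [-0.3, 0.1, -0.8]
```

```bash
python3 -m jog '[{"fingers":0.008,"x":0.0006,"y":0,"z":0,"rx":0,"ry":0,"rz":0},{"fingers":0.008,"x":0,"y":0,"z":0,"rx":0,"ry":0,"rz":0}]' 100|sed -n 2,4p
```

```text
tcp_pos: [0.5875, -0.0343, 0.1742]
orientation: [3.114, -0.418, -0.001]
contact_force: [-1.0, 0.0, -0.3]
```

```bash
python3 -m jog '[{"fingers":0.008,"x":0.0004,"y":0,"z":0,"rx":0,"ry":0,"rz":0},{"fingers":0.008,"x":0,"y":0,"z":0,"rx":0,"ry":0,"rz":0}]' 100|sed -n 2,4p
```

```text
tcp_pos: [0.5877, -0.0343, 0.1742]
orientation: [3.114, -0.418, -0.001]
contact_force: [-1.3, 0.2, 0.6]
```

```bash
python3 -m jog '[{"fingers":0.008,"x":0,"y":0,"z":-0.002,"rx":0,"ry":0,"rz":0},{"fingers":0.008,"x":0,"y":0,"z":-0.002,"rx":0,"ry":0,"rz":0},{"fingers":0.008,"x":0,"y":0,"z":-0.001,"rx":0,"ry":0,"rz":0}]' 100|sed -n 2,4p;  python3 -m jog '[{"fingers":0.008,"x":0,"y":0,"z":-0.001,"rx":0,"ry":0,"rz":0},{"fingers":0.008,"x":0,"y":0,"z":-0.0005,"rx":0,"ry":0,"rz":0}]' 100|sed -n 2,4p
```

```text
tcp_pos: [0.5878, -0.0344, 0.1793]
orientation: [3.114, -0.418, -0.001]
contact_force: [-2.2, 0.1, -0.6]
tcp_pos: [0.5878, -0.0344, 0.1806]
orientation: [3.114, -0.418, -0.001]
contact_force: [-1.0, 0.7, -1.5]
```

```bash
for i in 1; do python3 -m jog '[{"fingers":0.008,"x":0,"y":0,"z":-0.0008,"rx":0,"ry":0,"rz":0}]' 100|sed -n 2,4p; python3 -m jog '[{"fingers":0.008,"x":0,"y":0,"z":-0.0008,"rx":0,"ry":0,"rz":0}]' 100|sed -n 2,4p; python3 -m jog '[{"fingers":0.008,"x":0,"y":0,"z":-0.0008,"rx":0,"ry":0,"rz":0}]' 100|sed -n 2,4p; done
```

```text
tcp_pos: [0.5878, -0.0345, 0.1813]
orientation: [3.114, -0.418, -0.001]
contact_force: [-1.8, 1.7, -4.5]
tcp_pos: [0.5878, -0.0345, 0.182]
orientation: [3.114, -0.418, -0.001]
contact_force: [-2.1, 0.7, -5.0]
tcp_pos: [0.5881, -0.0345, 0.1831]
orientation: [3.114, -0.418, 0.0]
contact_force: [-1.4, 0.1, -4.4]
```

```bash
python3 -m jog '[{"fingers":0.008,"x":0,"y":0,"z":-0.0008,"rx":0,"ry":0,"rz":0}]' 100|sed -n 2,4p; python3 -m jog '[{"fingers":0.008,"x":0,"y":0,"z":-0.001,"rx":0,"ry":0,"rz":0}]' 100|sed -n 2,4p; python3 -m jog '[{"fingers":0.008,"x":0,"y":0,"z":-0.001,"rx":0,"ry":0,"rz":0}]' 100|sed -n 2,4p; python3 -m jog '[{"fingers":0.008,"x":0,"y":0,"z":-0.001,"rx":0,"ry":0,"rz":0}]' 100|sed -n 2,4p
```

```text
tcp_pos: [0.5884, -0.0345, 0.1842]
orientation: [-3.114, 0.418, -0.001]
contact_force: [-0.9, 1.5, -3.8]
tcp_pos: [0.5886, -0.0344, 0.1854]
orientation: [-3.113, 0.418, -0.002]
contact_force: [0.8, 0.2, -2.0]
tcp_pos: [0.5887, -0.0345, 0.1865]
orientation: [-3.114, 0.418, -0.002]
contact_force: [0.2, -0.1, -1.7]
tcp_pos: [0.5886, -0.0346, 0.1875]
orientation: [-3.114, 0.418, -0.002]
contact_force: [-0.6, 0.3, -2.5]
```

```bash
python3 -m jog '[{"fingers":0.008,"x":0,"y":0,"z":-0.001,"rx":0,"ry":0,"rz":0},{"fingers":0.008,"x":0,"y":0,"z":-0.0005,"rx":0,"ry":0,"rz":0}]' 100|sed -n 2,4p; python3 ringz.py
```

```text
tcp_pos: [0.5883, -0.0346, 0.1888]
orientation: [3.114, -0.418, 0.001]
contact_force: [1.0, 0.4, -1.1]
17.075 [ 0.5883 -0.0346  0.1888] [ 1.   0.4 -1.1]
0 55 0.1006 0.0257 | 15 55 0.1011 0.0264 | 30 60 0.1019 0.0272 | 45 71 0.1028 0.0279 | 60 82 0.1042 0.0285 | 75 93 0.1054 0.0286 | 90 97 0.1067 0.0283 | 105 93 0.1081 0.028 | 120 91 0.1088 0.0271 | 135 86 0.1096 0.0264 | 150 31 0.11 0.0255 | 195 41 0.1081 0.024 | 210 92 0.1077 0.024 | 225 88 0.107 0.0238 | 240 91 0.1059 0.0238 | 255 87 0.1048 0.0235 | 270 78 0.1037 0.0236 | 285 64 0.1031 0.0236 | 300 58 0.1021 0.0238 | 315 53 0.1013 0.0242 | 330 51 0.1007 0.0245 | 345 50 0.101 0.0251 | 
side ring []
side ring_end_a [([0.591, -0.034, 0.104], 0.54), ([0.779, -0.219, 0.0], 0.3)]
side pick [([0.579, -0.035, 0.1], 0.86)]
scene ring [([0.622, -0.038, 0.1], 0.52)]
scene ring_end_a []
scene pick [([0.431, -0.402, -0.003], 0.87), ([0.691, 0.373, 0.002], 0.65), ([0.586, -0.032, 0.099], 0.44), ([0.457, 0.263, 0.001], 0.4)]
wrist ring []
wrist ring_end_a [([0.595, -0.034, 0.107], 0.81)]
wrist pick [([0.584, -0.034, 0.101], 0.89)]
```

Ring lifting: the front is at 110 mm and the back still at 100.6 mm. I'll continue.

```bash
python3 -m jog '[{"fingers":0.008,"x":0,"y":0,"z":-0.0015,"rx":0,"ry":0,"rz":0},{"fingers":0.008,"x":0,"y":0,"z":-0.0015,"rx":0,"ry":0,"rz":0}]' 100|sed -n 2,4p; python3 -m jog '[{"fingers":0.008,"x":0,"y":0,"z":-0.0015,"rx":0,"ry":0,"rz":0},{"fingers":0.008,"x":0,"y":0,"z":-0.0015,"rx":0,"ry":0,"rz":0}]' 100|sed -n 2,4p;python3 -m jog '[{"fingers":0.008,"x":0,"y":0,"z":-0.0015,"rx":0,"ry":0,"rz":0},{"fingers":0.008,"x":0,"y":0,"z":-0.0015,"rx":0,"ry":0,"rz":0}]' 100|sed -n 2,4p
```

```text
tcp_pos: [0.5881, -0.0344, 0.1917]
orientation: [3.114, -0.418, 0.0]
contact_force: [-0.1, -0.6, -0.6]
tcp_pos: [0.5881, -0.0344, 0.1947]
orientation: [3.114, -0.418, 0.0]
contact_force: [-0.4, 0.3, -1.0]
tcp_pos: [0.588, -0.0344, 0.1976]
orientation: [-3.114, 0.418, 0.0]
contact_force: [0.2, -0.8, -0.3]
```

```bash
sed -i 's/^for cam in.*/for cam in []:/' ringz.py; python3 ringz.py
```

```text
18.425 [ 0.588  -0.0344  0.1976] [ 0.2 -0.8 -0.3]
0 92 0.1047 0.0278 | 15 97 0.1053 0.0283 | 30 96 0.1063 0.0285 | 45 98 0.1082 0.0283 | 60 100 0.1101 0.0277 | 75 97 0.1123 0.0263 | 90 83 0.1139 0.0248 | 105 59 0.1158 0.0238 | 120 38 0.1168 0.023 | 135 23 0.1173 0.0221 | 150 4 0.1172 0.0216 | 180 4 0.1172 0.0198 | 195 24 0.1173 0.0196 | 210 41 0.1171 0.0193 | 225 60 0.116 0.0193 | 240 78 0.1149 0.0197 | 255 82 0.1134 0.0209 | 270 90 0.1117 0.0221 | 285 87 0.11 0.0233 | 300 86 0.1081 0.0245 | 315 93 0.1069 0.0256 | 330 96 0.1056 0.0265 | 345 97 0.1048 0.0272 |
```

```bash
python3 -m jog '[{"fingers":0.008,"x":0,"y":0,"z":0.001,"rx":0,"ry":0,"rz":0},{"fingers":0.008,"x":0.001,"y":0,"z":0,"rx":0,"ry":0,"rz":0},{"fingers":0.008,"x":0,"y":0,"z":0,"rx":0,"ry":0,"rz":0}]' 100|sed -n 2,4p; python3 -m jog '[{"fingers":0.008,"x":0.0005,"y":0,"z":-0.001,"rx":0,"ry":0,"rz":0},{"fingers":0.008,"x":0,"y":0,"z":-0.001,"rx":0,"ry":0,"rz":0}]' 100|sed -n 2,4p; python3 -m jog '[{"fingers":0.008,"x":0.0005,"y":0,"z":-0.001,"rx":0,"ry":0,"rz":0},{"fingers":0.008,"x":0.0005,"y":0,"z":-0.001,"rx":0,"ry":0,"rz":0}]' 100|sed -n 2,4p; python3 ringz.py
```

```text
tcp_pos: [0.5891, -0.0348, 0.1964]
orientation: [3.114, -0.418, 0.0]
contact_force: [0.1, -0.9, -0.7]
tcp_pos: [0.5895, -0.0349, 0.1985]
orientation: [-3.114, 0.418, 0.0]
contact_force: [-0.6, 0.3, -1.1]
tcp_pos: [0.5905, -0.0351, 0.2006]
orientation: [3.114, -0.418, 0.0]
contact_force: [-0.0, -0.7, -0.8]
19.35 [ 0.5905 -0.0351  0.2006] [-0.  -0.7 -0.8]
0 91 0.1064 0.0277 | 15 93 0.1073 0.0281 | 30 96 0.1089 0.0284 | 45 103 0.1111 0.0281 | 60 107 0.1137 0.0275 | 75 95 0.1164 0.0261 | 90 88 0.1186 0.0245 | 105 71 0.1202 0.0234 | 120 50 0.1213 0.0224 | 135 35 0.1217 0.0215 | 150 6 0.1212 0.0213 | 180 5 0.1202 0.0189 | 195 32 0.1211 0.0188 | 210 48 0.1201 0.0191 | 225 67 0.1188 0.0192 | 240 78 0.117 0.0201 | 255 84 0.1153 0.0212 | 270 87 0.1133 0.0224 | 285 89 0.1112 0.0235 | 300 83 0.1093 0.0246 | 315 87 0.1077 0.0255 | 330 89 0.1065 0.0263 | 345 99 0.1059 0.0271 |
```

Working: the front is at 121.5 mm and the back at 106 mm. Continuing up and slightly inward.

```bash
python3 -m jog '[{"fingers":0.008,"x":0.0007,"y":0,"z":-0.001,"rx":0,"ry":0,"rz":0},{"fingers":0.008,"x":0.0007,"y":0,"z":-0.001,"rx":0,"ry":0,"rz":0}]' 100|sed -n 2,4p; python3 -m jog '[{"fingers":0.008,"x":0.0005,"y":0,"z":-0.001,"rx":0,"ry":0,"rz":0},{"fingers":0.008,"x":0,"y":0,"z":-0.0015,"rx":0,"ry":0,"rz":0},{"fingers":0.008,"x":0,"y":0,"z":-0.0015,"rx":0,"ry":0,"rz":0}]' 100|sed -n 2,4p; python3 ringz.py
```

```text
tcp_pos: [0.5919, -0.0355, 0.2026]
orientation: [-3.114, 0.418, -0.0]
contact_force: [-0.3, -0.4, -1.3]
tcp_pos: [0.5923, -0.0356, 0.2066]
orientation: [-3.114, 0.418, -0.0]
contact_force: [0.6, 0.3, -0.8]
20.025 [ 0.5923 -0.0356  0.2066] [ 0.6  0.3 -0.8]
0 81 0.11 0.0262 | 15 89 0.1113 0.0269 | 30 92 0.1138 0.0277 | 45 104 0.117 0.0279 | 60 100 0.1195 0.0276 | 75 96 0.1225 0.0266 | 90 84 0.1251 0.0249 | 105 82 0.1269 0.0232 | 120 71 0.1276 0.0217 | 135 56 0.1283 0.0207 | 150 8 0.1272 0.0199 | 180 37 0.1269 0.0187 | 195 50 0.126 0.0188 | 210 59 0.1248 0.019 | 225 67 0.1229 0.0194 | 240 74 0.1208 0.0198 | 255 83 0.1185 0.0205 | 270 81 0.1166 0.0211 | 285 80 0.1138 0.0221 | 300 77 0.1122 0.0227 | 315 77 0.1103 0.0235 | 330 75 0.1099 0.0242 | 345 84 0.1093 0.0252 |
```

The whole ring is over the shoulder: its back underside is at about 104 mm and the shoulder top at 103.3. I'll go a little higher, then lower it onto the cone and withdraw.

```bash
python3 -m jog '[{"fingers":0.008,"x":0,"y":0,"z":-0.0015,"rx":0,"ry":0,"rz":0},{"fingers":0.008,"x":0,"y":0,"z":0,"rx":0,"ry":0,"rz":0}]' 100|sed -n 2,4p; python3 ringz.py; python3 -m jog '[{"fingers":0.008,"x":0,"y":0,"z":0.002,"rx":0,"ry":0,"rz":0},{"fingers":0.008,"x":-0.0005,"y":0,"z":0.002,"rx":0,"ry":0,"rz":0},{"fingers":0.008,"x":-0.001,"y":0,"z":0.002,"rx":0,"ry":0,"rz":0},{"fingers":0.008,"x":-0.001,"y":0,"z":0.002,"rx":0,"ry":0,"rz":0}]' 100|sed -n 2,4p; python3 ringz.py
```

```text
tcp_pos: [0.5923, -0.0356, 0.2082]
orientation: [-3.114, 0.418, -0.0]
contact_force: [-0.7, -0.0, -0.6]
20.325 [ 0.5923 -0.0356  0.2082] [-0.7 -0.  -0.6]
0 82 0.11 0.0254 | 15 82 0.1115 0.0265 | 30 98 0.1142 0.0272 | 45 101 0.1167 0.0276 | 60 104 0.1201 0.0276 | 75 92 0.1233 0.0266 | 90 90 0.1258 0.025 | 105 81 0.1279 0.0234 | 120 76 0.1287 0.0217 | 135 62 0.1293 0.0207 | 150 8 0.1289 0.0203 | 180 38 0.1278 0.0189 | 195 47 0.1271 0.0189 | 210 60 0.1257 0.0192 | 225 70 0.124 0.0193 | 240 78 0.1219 0.0201 | 255 82 0.1192 0.0206 | 270 77 0.1167 0.0212 | 285 80 0.1143 0.0218 | 300 79 0.1123 0.0222 | 315 76 0.1107 0.023 | 330 75 0.1097 0.0238 | 345 82 0.1097 0.0244 | 
tcp_pos: [0.5898, -0.035, 0.1998]
orientation: [3.114, -0.418, -0.0]
contact_force: [0.1, 0.5, -1.0]
20.875 [ 0.5898 -0.035   0.1998] [ 0.1  0.5 -1. ]
0 91 0.1072 0.027 | 15 91 0.1083 0.0276 | 30 101 0.1098 0.0278 | 45 106 0.1119 0.0277 | 60 102 0.1139 0.027 | 75 98 0.1161 0.026 | 90 86 0.1178 0.0246 | 105 75 0.1194 0.0235 | 120 49 0.1205 0.0227 | 135 36 0.1211 0.0221 | 150 6 0.1207 0.0216 | 180 19 0.1202 0.0201 | 195 36 0.12 0.0197 | 210 53 0.1186 0.0196 | 225 67 0.1176 0.0194 | 240 78 0.1158 0.0203 | 255 85 0.1143 0.0209 | 270 84 0.1127 0.0219 | 285 85 0.111 0.0228 | 300 83 0.1094 0.0238 | 315 84 0.108 0.0247 | 330 88 0.1071 0.0256 | 345 95 0.1069 0.0263 |
```

```bash
python3 -m jog '[{"fingers":0.008,"x":-0.002,"y":0,"z":0.002,"rx":0,"ry":0,"rz":0},{"fingers":0.008,"x":-0.01,"y":0,"z":0.001,"rx":0,"ry":0,"rz":0},{"fingers":0.008,"x":-0.01,"y":0,"z":0,"rx":0,"ry":0,"rz":0},{"fingers":0.008,"x":-0.005,"y":0,"z":-0.02,"rx":0,"ry":0,"rz":0},{"fingers":0.008,"x":0,"y":0,"z":-0.02,"rx":0,"ry":0,"rz":0},{"fingers":0.008,"x":0,"y":0,"z":0,"rx":0,"ry":0,"rz":0}]' 100; python3 ringz.py
```

```text
clock: 21.68
tcp_pos: [0.5653, -0.0277, 0.24]
orientation: [-3.113, 0.418, -0.008]
contact_force: [0.2, -0.0, -0.7]
grip_width: 0.0107
gripper_force: 97.4
21.675 [ 0.5653 -0.0277  0.24  ] [ 0.2 -0.  -0.7]
0 71 0.104 0.0271 | 15 70 0.1044 0.0274 | 30 64 0.1053 0.0277 | 45 73 0.1061 0.0274 | 60 71 0.1073 0.0268 | 75 63 0.1087 0.0259 | 90 60 0.11 0.0249 | 105 53 0.1109 0.0237 | 120 39 0.1114 0.0234 | 135 30 0.1121 0.0228 | 150 4 0.1114 0.0219 | 180 19 0.1119 0.0209 | 195 31 0.1122 0.0205 | 210 43 0.1112 0.0204 | 225 55 0.1108 0.0203 | 240 55 0.1098 0.0207 | 255 58 0.1089 0.0214 | 270 64 0.1078 0.0223 | 285 63 0.1068 0.0234 | 300 65 0.1052 0.0242 | 315 67 0.1046 0.0251 | 330 65 0.1041 0.026 | 345 72 0.1037 0.0265 |
```

The ring lies loose on the cone: front top 112 mm, back 104 mm, origin about 7.5 mm higher. Back to the rack with the pick.

```bash
python3 -m jog '[{"fingers":0.008,"x":0,"y":0,"z":0,"rx":0,"ry":0,"rz":-7},{"fingers":0.008,"x":-0.012,"y":0.035,"z":0,"rx":0,"ry":0,"rz":0},{"fingers":0.008,"x":-0.0165,"y":0.048,"z":0,"rx":0,"ry":0,"rz":0},{"fingers":0.008,"x":-0.0165,"y":0.048,"z":0,"rx":0,"ry":0,"rz":0},{"fingers":0.008,"x":-0.0165,"y":0.048,"z":0,"rx":0,"ry":0,"rz":0},{"fingers":0.008,"x":-0.0165,"y":0.048,"z":0,"rx":0,"ry":0,"rz":0},{"fingers":0.008,"x":-0.0165,"y":0.048,"z":0,"rx":0,"ry":0,"rz":0},{"fingers":0.008,"x":-0.007,"y":0.02,"z":0,"rx":0,"ry":0,"rz":0}]' 100 >/dev/null;  python3 -m jog '[{"fingers":0.008,"x":0,"y":0,"z":0,"rx":0,"ry":0,"rz":0},{"fingers":0.008,"x":0,"y":0,"z":0,"rx":0,"ry":0,"rz":0}]' 100; cat > rk.py <<'E'
from h import *
o,p,Rm=st(); yaw=np.arctan2(Rm[1,0],Rm[0,0])
print(p.round(4),np.degrees(yaw).round(2)); g=np.array([.4224,-.3049,p[2]]); print('to grasp xy in tool',((g-p)@Rm).round(4),'rz',np.degrees(yaw).round(2)+8.29)
im,d,K,T=snap('wrist'); L=(world(d,K,T)-p)@Rm
v,u=np.nonzero((d>0)&(L[...,2]>0.05)&(L[...,2]<0.093)&(abs(L[...,1]+.0015)<.004)&(L[...,0]<.02)&(L[...,0]>-.012))
print('rows',v.min(),v.max(),'cols',np.median(u),'foot',[np.median(L[y,u[v==y]],0).round(4) for y in (231,241,255) if (v==y).any()])
E
python3 rk.py
```

```text
clock: 22.98
tcp_pos: [0.4215, -0.3038, 0.2367]
orientation: [-3.133, 0.224, 0.0]
contact_force: [0.1, 0.3, -0.6]
grip_width: 0.0105
gripper_force: 97.6
[ 0.4215 -0.3038  0.2367] -8.19
to grasp xy in tool [ 0.001   0.0009 -0.    ] rz 0.09999999999999964
rows 229 261 cols 320.0 foot [array([ 0.0081, -0.0016,  0.084 ]), array([ 0.0017, -0.0016,  0.0838]), array([-0.0026, -0.0016,  0.0688])]
```

```bash
python3 -m jog '[{"fingers":0.008,"x":0.001,"y":0.001,"z":0.03,"rx":0,"ry":0,"rz":0},{"fingers":0.008,"x":0,"y":0,"z":0.03,"rx":0,"ry":0,"rz":0},{"fingers":0.008,"x":0,"y":0,"z":0.008,"rx":0,"ry":0,"rz":0},{"fingers":0.008,"x":0,"y":0,"z":0,"rx":0,"ry":0,"rz":0}]' 100|sed -n 2,4p; python3 rk.py|head -2
```

```text
tcp_pos: [0.4222, -0.3056, 0.1691]
orientation: [-3.133, 0.225, 0.001]
contact_force: [-0.1, 0.1, -0.9]
[ 0.4222 -0.3056  0.1691] -8.2
to grasp xy in tool [ 0.0001 -0.0007  0.    ] rz 0.08999999999999986
```

```bash
python3 -m jog '[{"fingers":0.008,"x":0,"y":-0.0007,"z":0.005,"rx":0,"ry":0,"rz":0},{"fingers":0.008,"x":0,"y":0,"z":0.01,"rx":0,"ry":0,"rz":0},{"fingers":0.008,"x":0,"y":0,"z":0.005,"rx":0,"ry":0,"rz":0}]' 100|sed -n 2,4p; python3 -m jog '[{"fingers":0.008,"x":0,"y":0,"z":0.015,"rx":0,"ry":0,"rz":0},{"fingers":0.008,"x":0,"y":0,"z":0.015,"rx":0,"ry":0,"rz":0},{"fingers":0.008,"x":0,"y":0,"z":0.01,"rx":0,"ry":0,"rz":0},{"fingers":0.008,"x":0,"y":0,"z":0.005,"rx":0,"ry":0,"rz":0}]' 100|sed -n 2,4p
```

```text
tcp_pos: [0.4215, -0.3054, 0.1484]
orientation: [-3.133, 0.227, 0.001]
contact_force: [-0.3, 0.5, -0.3]
tcp_pos: [0.4215, -0.3054, 0.103]
orientation: [-3.133, 0.227, 0.002]
contact_force: [-0.2, 0.3, 0.1]
```

```bash
python3 -m jog '[{"fingers":0.008,"x":0.0005,"y":-0.0004,"z":0.002,"rx":0,"ry":0,"rz":0},{"fingers":0.008,"x":0,"y":0,"z":0.001,"rx":0,"ry":0,"rz":0}]' 100|sed -n 2,4p; python3 -m jog '[{"fingers":0.008,"x":0,"y":0,"z":0.0008,"rx":0,"ry":0,"rz":0},{"fingers":0.008,"x":0,"y":0,"z":0,"rx":0,"ry":0,"rz":0}]' 100|sed -n 2,4p
```

```text
tcp_pos: [0.4227, -0.3054, 0.1012]
orientation: [3.133, -0.227, 0.001]
contact_force: [0.4, 0.0, -1.5]
tcp_pos: [0.4225, -0.3053, 0.1004]
orientation: [3.133, -0.227, 0.0]
contact_force: [-0.7, 0.0, -0.2]
```

```bash
python3 -m jog '[{"fingers":0.008,"x":0,"y":0,"z":0.001,"rx":0,"ry":0,"rz":0},{"fingers":0.008,"x":0,"y":0,"z":0,"rx":0,"ry":0,"rz":0}]' 100|sed -n 2,4p; python3 -m jog '[{"fingers":0.008,"x":0,"y":0,"z":0.0008,"rx":0,"ry":0,"rz":0},{"fingers":0.008,"x":0,"y":0,"z":0,"rx":0,"ry":0,"rz":0}]' 100|sed -n 2,4p
```

```text
tcp_pos: [0.4225, -0.3053, 0.0993]
orientation: [3.133, -0.227, 0.0]
contact_force: [0.7, 0.1, -0.1]
tcp_pos: [0.4226, -0.3054, 0.0992]
orientation: [3.133, -0.227, 0.0]
contact_force: [-1.9, 0.8, 8.2]
```

Guard seated, 8 N against the plate. Releasing and moving to the turntable.

```bash
python3 -m jog '[{"fingers":0.04,"x":0,"y":0,"z":0,"rx":0,"ry":0,"rz":0},{"fingers":0.06,"x":0,"y":0,"z":0,"rx":0,"ry":0,"rz":0},{"fingers":0.06,"x":0,"y":0,"z":0,"rx":0,"ry":0,"rz":0},{"fingers":0.06,"x":0,"y":0,"z":-0.03,"rx":0,"ry":0,"rz":0},{"fingers":0.06,"x":0,"y":0,"z":-0.055,"rx":0,"ry":0,"rz":0},{"fingers":0.08,"x":0,"y":0,"z":-0.055,"rx":0,"ry":0,"rz":0},{"fingers":0.08,"x":0,"y":0,"z":0,"rx":0,"ry":0,"rz":0}]' 30|sed -n 1,5p
python3 - <<'E'
from h import *
im,d,K,T=snap('wrist')
for n in ['pick','rack_slot']: print(n,[(np.round(a['xyz'],3).tolist(),round(a['score'],2)) for a in r.landmark_of(n,'wrist')])
W=world(d,K,T); hsv=cv2.cvtColor(im,cv2.COLOR_RGB2HSV)
m=(hsv[...,0]<18)&(hsv[...,0]>3)&(hsv[...,1]>170)&(hsv[...,2]>60)&(d>0)
w=W[m]; w=w[w[:,0]<.45]; t=w[w[:,2]>.135]; print(len(t),t.mean(0).round(4),w[:,2].max(),cv2.minAreaRect((t[:,:2]*1000).astype(np.float32)))
E
python3 -m jog '[{"fingers":0.08,"x":0.014,"y":-0.038,"z":0,"rx":0,"ry":0,"rz":0},{"fingers":0.08,"x":0.018,"y":-0.048,"z":0,"rx":0,"ry":0,"rz":0},{"fingers":0.08,"x":0.018,"y":-0.048,"z":0,"rx":0,"ry":0,"rz":0},{"fingers":0.08,"x":0.018,"y":-0.048,"z":0,"rx":0,"ry":0,"rz":0},{"fingers":0.08,"x":0.018,"y":-0.048,"z":0,"rx":0,"ry":0,"rz":0},{"fingers":0.08,"x":0.017,"y":-0.048,"z":0,"rx":0,"ry":0,"rz":0},{"fingers":0.08,"x":0,"y":0,"z":0,"rx":0,"ry":0,"rz":-7},{"fingers":0.08,"x":0,"y":0,"z":0,"rx":0,"ry":0,"rz":-7}]'|sed -n 1,3p
cat > ringfit.py <<'E'
from h import *
from scipy.optimize import least_squares
o,p,Rm=st(); print(o['clock'],p.round(4),np.degrees(np.arctan2(Rm[1,0],Rm[0,0])).round(2),o['contact_force'].round(1))
im,d,K,T=snap('wrist'); W=world(d,K,T); g=im.max(2)
e=W[...,:2]-np.array([.6162,-.0447]); rr=np.hypot(e[...,0],e[...,1])
m=(d>0)&(g<60)&(rr>.016)&(rr<.034)&(W[...,2]>.095)&(W[...,2]<.14)
q=W[m]; A=np.c_[q[:,:2]-q[:,:2].mean(0),np.ones(len(q))]
pl=np.linalg.lstsq(A,q[:,2],rcond=None)[0]
f=least_squares(lambda c:np.hypot(q[:,0]-c[0],q[:,1]-c[1])-c[2],[.617,-.044,.024],loss='soft_l1',f_scale=.001).x
print('n',m.sum(),'circle',f.round(4),'slope',pl.round(3))
a=np.degrees(np.arctan2(q[:,1]-f[1],q[:,0]-f[0]))%360
h,_=np.histogram(a,bins=np.arange(0,361,6)); print(h.tolist())
mp=(d>0)&(abs(W[...,2]-.133)<.003)&(rr<.025); print('pilot',[np.round(x,1) for x in cv2.minEnclosingCircle((W[mp][:,:2]*1000).astype(np.float32))])
print('to ring in tool',((np.array([f[0],f[1],p[2]])-p)@Rm).round(4))
E
python3 ringfit.py
```

```text
clock: 26.32
tcp_pos: [0.4249, -0.3067, 0.2429]
orientation: [3.129, -0.227, 0.013]
contact_force: [0.9, 0.1, -1.4]
grip_width: 0.0797
pick [([0.432, -0.406, 0.001], 0.64), ([0.414, -0.303, 0.014], 0.58)]
rack_slot [([0.418, -0.308, 0.079], 0.67)]
437 [ 0.4172 -0.3024  0.1387] 0.14118194859800914 ((416.1850280761719, -301.9197692871094), (11.011340141296387, 21.123872756958008), 81.9026870727539)
clock: 27.48
tcp_pos: [0.5634, -0.0439, 0.2359]
orientation: [-3.136, -0.166, 0.007]
27.475 [ 0.5634 -0.0439  0.2359] 6.07 [0.5 0.1 1.1]
n 1306 circle [ 0.6203 -0.0431  0.024 ] slope [-0.178  0.024  0.108]
[28, 23, 26, 25, 26, 24, 25, 25, 25, 27, 27, 25, 24, 27, 23, 25, 25, 24, 22, 23, 22, 23, 22, 18, 15, 12, 10, 1, 0, 0, 0, 8, 12, 10, 14, 15, 17, 22, 25, 25, 27, 28, 27, 28, 27, 30, 28, 28, 25, 27, 25, 27, 26, 27, 26, 27, 24, 27, 26, 26]
pilot [array([616.8, -42.8]), np.float64(16.9)]
to ring in tool [ 0.0566  0.0052 -0.0002]
```

The pick stands in its slot (handle at (0.417,−0.302), top 141 mm). The ring's centre is at (0.620,−0.043) and it slopes about 10°. I'll grip it across the sides.

```bash
python3 -m jog '[{"fingers":0.08,"x":0.028,"y":0.0026,"z":0,"rx":0,"ry":0,"rz":0},{"fingers":0.08,"x":0.0286,"y":0.0026,"z":0.01,"rx":0,"ry":0,"rz":0},{"fingers":0.08,"x":0,"y":0,"z":0.03,"rx":0,"ry":0,"rz":0},{"fingers":0.08,"x":0,"y":0,"z":0.03,"rx":0,"ry":0,"rz":0},{"fingers":0.08,"x":0,"y":0,"z":0.02,"rx":0,"ry":0,"rz":0},{"fingers":0.08,"x":0,"y":0,"z":0,"rx":0,"ry":0,"rz":0}]' 20|sed -n 1,4p
```

```text
clock: 28.28
tcp_pos: [0.6196, -0.0446, 0.1461]
orientation: [-3.137, -0.156, 0.007]
contact_force: [0.4, 0.0, -0.0]
```

```bash
python3 -m jog '[{"fingers":0.08,"x":0.0005,"y":-0.0015,"z":0.025,"rx":0,"ry":0,"rz":0},{"fingers":0.08,"x":0,"y":0,"z":0.02,"rx":0,"ry":0,"rz":0},{"fingers":0.08,"x":0,"y":0,"z":0.0125,"rx":0,"ry":0,"rz":0},{"fingers":0.062,"x":0,"y":0,"z":0,"rx":0,"ry":0,"rz":0},{"fingers":0.062,"x":0,"y":0,"z":0,"rx":0,"ry":0,"rz":0}]' 20|sed -n 1,6p
```

```text
clock: 28.9
tcp_pos: [0.6221, -0.043, 0.0916]
orientation: [3.138, 0.157, 0.002]
contact_force: [-0.6, -0.3, 0.5]
grip_width: 0.062
gripper_force: 0.0
```

```bash
python3 -m jog '[{"fingers":0.055,"x":0,"y":0,"z":0,"rx":0,"ry":0,"rz":0},{"fingers":0.05,"x":0,"y":0,"z":0,"rx":0,"ry":0,"rz":0},{"fingers":0.048,"x":0,"y":0,"z":0,"rx":0,"ry":0,"rz":0},{"fingers":0.048,"x":0,"y":0,"z":0,"rx":0,"ry":0,"rz":0}]' 20|sed -n 1,7p; python3 ringfit.py|head -2
```

```text
clock: 29.4
tcp_pos: [0.6212, -0.0427, 0.0917]
orientation: [-3.138, -0.157, 0.001]
contact_force: [-3.5, 0.9, 6.5]
grip_width: 0.0483
gripper_force: 12.5
29.4 [ 0.6212 -0.0427  0.0917] 5.72 [-3.5  0.9  6.5]
n 6709 circle [ 0.6213 -0.0414  0.0244] slope [-0.368 -0.086  0.115]
```

```bash
python3 -m jog '[{"fingers":0.047,"x":0,"y":0,"z":-0.002,"rx":0,"ry":0,"rz":0},{"fingers":0.047,"x":0,"y":0,"z":-0.002,"rx":0,"ry":0,"rz":0},{"fingers":0.047,"x":0,"y":0,"z":-0.003,"rx":0,"ry":0,"rz":0}]' 20|sed -n 1,7p;python3 -m jog '[{"fingers":0.047,"x":0,"y":0,"z":-0.004,"rx":0,"ry":0,"rz":0},{"fingers":0.047,"x":0,"y":0,"z":-0.006,"rx":0,"ry":0,"rz":0},{"fingers":0.047,"x":0,"y":0,"z":-0.006,"rx":0,"ry":0,"rz":0}]' 20|sed -n 1,7p
```

```text
clock: 29.82
tcp_pos: [0.6208, -0.0432, 0.0975]
orientation: [3.138, 0.157, -0.003]
contact_force: [-4.0, -0.6, -0.9]
grip_width: 0.0471
gripper_force: 9.3
clock: 30.2
tcp_pos: [0.6214, -0.043, 0.1143]
orientation: [3.138, 0.157, -0.001]
contact_force: [-4.3, -0.2, -0.2]
grip_width: 0.0473
gripper_force: 9.7
```

```bash
python3 -m jog '[{"fingers":0.047,"x":-0.0015,"y":0,"z":-0.005,"rx":0,"ry":0,"rz":0},{"fingers":0.047,"x":-0.001,"y":0,"z":-0.01,"rx":0,"ry":0,"rz":0},{"fingers":0.047,"x":0,"y":0,"z":-0.015,"rx":0,"ry":0,"rz":0},{"fingers":0.047,"x":0,"y":0,"z":-0.02,"rx":0,"ry":0,"rz":0},{"fingers":0.047,"x":0,"y":0,"z":-0.03,"rx":0,"ry":0,"rz":0},{"fingers":0.047,"x":0,"y":0,"z":-0.03,"rx":0,"ry":0,"rz":0},{"fingers":0.047,"x":0,"y":0,"z":0,"rx":0,"ry":0,"rz":0}]' 20|sed -n 1,7p; python3 - <<'E'
from h import *
o,p,Rm=st()
im,d,K,T=snap('wrist','w8.png'); 
snap('side'); snap('scene')
for cam in ['wrist','side','scene']:
  for n in ['ring','dish']: print(cam,n,[(np.round(a['xyz'],3).tolist(),round(a['score'],2)) for a in r.landmark_of(n,cam)])
E
```

```text
clock: 31.08
tcp_pos: [0.6212, -0.043, 0.2281]
orientation: [3.137, 0.157, 0.011]
contact_force: [-0.4, -0.6, -0.9]
grip_width: 0.0473
gripper_force: 5.6
wrist ring []
wrist dish [([0.454, 0.258, 0.004], 0.65)]
side ring [([0.619, -0.04, 0.239], 0.54)]
side dish [([0.453, 0.261, -0.001], 0.8), ([0.664, -0.347, -0.0], 0.34)]
scene ring [([0.691, 0.373, 0.0], 0.59), ([0.622, -0.039, 0.24], 0.41)]
scene dish [([0.455, 0.266, -0.002], 0.7)]
```

View pics/w8.png

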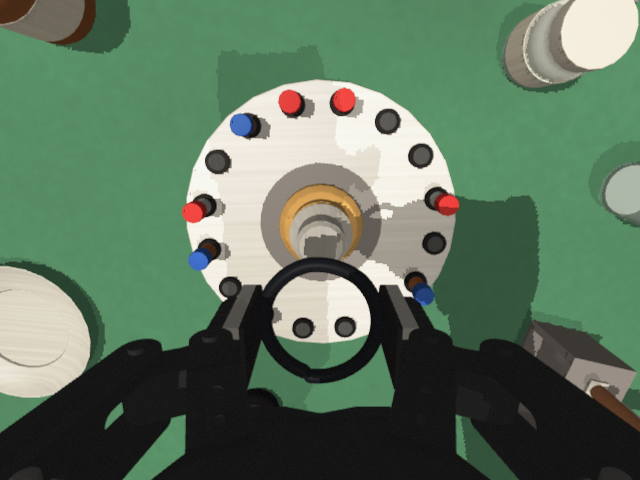

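The ring is held between the pads (centre about (320,320)), its gap squeezed shut at (312,380) and clear of the spindle. The dish is at the left at (35,330). Carrying it over.

```bash
python3 -m jog '[{"fingers":0.047,"x":-0.014,"y":-0.033,"z":0,"rx":0,"ry":0,"rz":0},{"fingers":0.047,"x":-0.0194,"y":-0.0457,"z":0,"rx":0,"ry":0,"rz":0},{"fingers":0.047,"x":-0.0194,"y":-0.0457,"z":0,"rx":0,"ry":0,"rz":0},{"fingers":0.047,"x":-0.0194,"y":-0.0457,"z":0,"rx":0,"ry":0,"rz":0},{"fingers":0.047,"x":-0.0194,"y":-0.0457,"z":0,"rx":0,"ry":0,"rz":0},{"fingers":0.047,"x":-0.0194,"y":-0.0457,"z":0,"rx":0,"ry":0,"rz":0},{"fingers":0.047,"x":-0.016,"y":-0.038,"z":0,"rx":0,"ry":0,"rz":0},{"fingers":0.047,"x":-0.0086,"y":-0.0203,"z":0,"rx":0,"ry":0,"rz":0}]' 20|sed -n 1,7p; python3 -m jog '[{"fingers":0.047,"x":0,"y":0,"z":0.03,"rx":0,"ry":0,"rz":0},{"fingers":0.047,"x":0,"y":0,"z":0.05,"rx":0,"ry":0,"rz":0},{"fingers":0.047,"x":0,"y":0,"z":0.05,"rx":0,"ry":0,"rz":0},{"fingers":0.047,"x":0,"y":0,"z":0.03,"rx":0,"ry":0,"rz":0},{"fingers":0.047,"x":0,"y":0,"z":0,"rx":0,"ry":0,"rz":0}]' 20|sed -n 1,7p
python3 -c "
from h import *
o,p,Rm=st(); print(p,((np.array([.4545,.262,p[2]])-p)@Rm).round(4))
snap('side')
print([(np.round(a['xyz'],3).tolist(),round(a['score'],2)) for a in r.landmark_of('ring','side')])"
```

```text
clock: 32.52
tcp_pos: [0.4507, 0.2638, 0.2239]
orientation: [-3.137, -0.162, 0.0]
contact_force: [0.5, 0.2, 0.3]
grip_width: 0.0471
gripper_force: 5.6
clock: 33.15
tcp_pos: [0.4507, 0.2605, 0.0619]
orientation: [3.135, 0.157, -0.007]
contact_force: [-0.2, 0.2, 0.3]
grip_width: 0.047
gripper_force: 5.6
[0.45066196 0.26047694 0.06187006] [ 0.004  -0.0011 -0.    ]
[([0.45, 0.262, 0.077], 0.6)]
```

```bash
python3 -m jog '[{"fingers":0.047,"x":0.003,"y":0,"z":0.025,"rx":0,"ry":0,"rz":0},{"fingers":0.047,"x":0,"y":0,"z":0.015,"rx":0,"ry":0,"rz":0},{"fingers":0.047,"x":0,"y":0,"z":0.008,"rx":0,"ry":0,"rz":0},{"fingers":0.047,"x":0,"y":0,"z":0,"rx":0,"ry":0,"rz":0}]' 20|sed -n 1,7p; python3 -m jog '[{"fingers":0.052,"x":0,"y":0,"z":0,"rx":0,"ry":0,"rz":0},{"fingers":0.057,"x":0,"y":0,"z":0,"rx":0,"ry":0,"rz":0},{"fingers":0.062,"x":0,"y":0,"z":0,"rx":0,"ry":0,"rz":0},{"fingers":0.062,"x":0,"y":0,"z":0,"rx":0,"ry":0,"rz":0},{"fingers":0.062,"x":0,"y":0,"z":-0.005,"rx":0,"ry":0,"rz":0},{"fingers":0.062,"x":0,"y":0,"z":-0.015,"rx":0,"ry":0,"rz":0}]' 20|sed -n 1,7p
```

```text
clock: 33.75
tcp_pos: [0.4552, 0.2618, 0.016]
orientation: [3.138, 0.157, -0.0]
contact_force: [0.6, 0.1, -0.3]
grip_width: 0.0472
gripper_force: 5.6
clock: 34.5
tcp_pos: [0.4548, 0.2615, 0.0361]
orientation: [3.137, 0.157, -0.002]
contact_force: [-1.0, -0.6, -0.9]
grip_width: 0.0623
gripper_force: 0.0
```

```bash
python3 -m jog '[{"fingers":0.062,"x":0,"y":0,"z":-0.03,"rx":0,"ry":0,"rz":0},{"fingers":0.062,"x":0,"y":0,"z":-0.05,"rx":0,"ry":0,"rz":0},{"fingers":0.062,"x":-0.02,"y":0,"z":-0.06,"rx":0,"ry":0,"rz":0},{"fingers":0.062,"x":-0.02,"y":0,"z":-0.04,"rx":0,"ry":0,"rz":0},{"fingers":0.062,"x":0,"y":0,"z":0,"rx":0,"ry":0,"rz":0}]' 20|sed -n 1,7p; python3 - <<'E'
from h import *
im,d,K,T=snap('wrist'); W=world(d,K,T); g=im.max(2)
m=(d>0)&(g<60)&(np.hypot(W[...,0]-.4545,W[...,1]-.262)<.078)&(W[...,2]<.04)&(W[...,2]>-.01)
q=W[m]; print(m.sum(),q.mean(0).round(4) if len(q) else '',cv2.minEnclosingCircle((q[:,:2]*1000).astype(np.float32)),np.percentile(q[:,2],[5,50,95]).round(4))
for cam in ['wrist','side','scene']:
  snap(cam)
  for n in ['ring','pick','dish']: print(cam,n,[(np.round(a['xyz'],3).tolist(),round(a['score'],2)) for a in r.landmark_of(n,cam)])
E
```

```text
clock: 35.12
tcp_pos: [0.4161, 0.2593, 0.2194]
orientation: [-3.135, -0.159, -0.011]
contact_force: [-0.2, 0.7, -0.7]
grip_width: 0.0617
gripper_force: 0.0
694 [0.4529 0.2609 0.0071] ((450.58612060546875, 260.85546875), 26.210161209106445) [0.0057 0.0071 0.0085]
wrist ring []
wrist pick []
wrist dish [([0.452, 0.261, 0.001], 0.7)]
side ring [([0.45, 0.263, 0.005], 0.49)]
side pick [([0.618, -0.048, 0.002], 0.55)]
side dish [([0.45, 0.262, -0.002], 0.79)]
scene ring [([0.774, 0.203, 0.002], 0.72), ([0.455, 0.264, 0.005], 0.53)]
scene pick [([0.429, -0.403, 0.001], 0.55), ([0.374, 0.006, -0.001], 0.35)]
scene dish [([0.455, 0.265, 0.0], 0.75)]
```

```bash
python3 -c "
from bench import r
print(r.hand_in())"
```

```text
the job is handed in; nothing more can be done
None
```

The job is handed in at about 35 s: the ring came out of its groove on the second try (the pick's tip slipped off the wire's end on the first), the pick is back in its slot and the ring lies flat in the steel dish.

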